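Rake out a heap of sawn blanks in the washing basket and shut the lid

TASK

The sawn blanks were tipped in a heap at one end of the washing basket, but the spray only reaches them in one even layer. Take the rake and, touching the blanks with the rake only, draw them out along the basket until all lie flat on the wire floor, none on another, two in each third of the basket's length. Then lay the rake down on the table clear of the basket and shut the lid fully, leaving everything else on the table where it is.

Things in the scene. Friction and masses are not known exactly. Their poses are not given: they have to be found in the camera images.
- basket: open wire washing basket in a drip pan on a low draining stand, fixed. Inside 166 mm (its x) by 360 mm (its y). Origin: on the table under its centre; x points to the hinged far side, y along its length to the robot's left, z up. Walls 5 mm thick, rim 86 mm above the origin; the pan sticks out 10 mm all round, its lip 40 mm above the origin. Middle third of the length: y from -60 to +60 mm
- basket_floor (a point): centre of the basket's wire floor, 46 mm above its origin (fine mesh, solid to a rake); the blanks lie on it. Hinge line of the lid: along the basket's y, 89.5 mm ahead (+x) of this point and 44 mm above it
- lid (a joint): wire lid (fine mesh, 5 mm thick, 177 mm deep, as long as the basket), hinged at the far side. 0 = shut on the rim, 1.46 to 1.62 rad (about upright) at the start. Stiff hinge: it stays where left, 1 to 4 N at its edge move it. Mid of its free edge: loop handle, an 8 mm bar 209 mm from the hinge line, straight for 64 mm. It shuts fully only over a single flat layer (14 mm of room)
- rake_grip (a point): grip point on the rake's wooden handle (22 mm wide, 26 mm high, 110 mm long; 35 mm of it ahead of this point, 75 behind). x along the handle to the head, z up when it is level. The teeth's tips are 115 mm ahead and 95 mm below. It lies on the tips and the handle's rear end: handle sloping 0.41 rad up to the head, this point 42 mm above the table. 0.25 kg
- rake_teeth (a point): middle of the line of the teeth's tips of the rake: five straight round teeth, 6 mm thick, 23 mm apart along the rake's y (98 mm over all), 45 mm long, under a head bar 102 mm wide and 8 mm thick. From the bar's middle a bent rod rises to the handle; with the handle level the teeth are upright
- round_1_mid (a point): round blank, 60 mm across; lies on a sawn face at the start; this point is its centre, its z axis stands on the sawn faces. Plain grey metal, 26 mm high, 0.17 kg (mass varies by a third)
- round_2_mid (a point): round blank, 60 mm across; lies on a sawn face at the start; this point is its centre, its z axis stands on the sawn faces. Plain grey metal, 26 mm high, 0.17 kg (mass varies by a third)
- hex_1_mid (a point): hexagonal blank, 68 mm over the corners, 59 mm over the flats; lies on a sawn face at the start; this point is its centre, its z axis stands on the sawn faces. Plain grey metal, 26 mm high, 0.17 kg (mass varies by a third)
- hex_2_mid (a point): hexagonal blank, 68 mm over the corners, 59 mm over the flats; lies on a sawn face at the start; this point is its centre, its z axis stands on the sawn faces. Plain grey metal, 26 mm high, 0.17 kg (mass varies by a third)
- flat_1_mid (a point): rectangular blank, 64 mm (its x) by 50 mm (its y); lies on a sawn face at the start; this point is its centre, its z axis stands on the sawn faces. Plain grey metal, 26 mm high, 0.17 kg (mass varies by a third)
- flat_2_mid (a point): rectangular blank, 64 mm (its x) by 50 mm (its y); lies on a sawn face at the start; this point is its centre, its z axis stands on the sawn faces. Plain grey metal, 26 mm high, 0.17 kg (mass varies by a third)
- oil_can: bystander: thumb oil can with a long spout, 70 mm across, 160 mm high, behind the basket; origin under its foot
- cold_chisel: bystander: cold chisel, 166 mm long, lying behind the basket; origin under its middle
- wrench_1: bystander: combination wrench, 201 mm long, lying at the left, behind the rake; origin under its middle
- tape_measure: bystander: tape measure, 80 mm long, 69 mm high, at the left, under the overhanging storage bins (fixed; underside 260 mm above the table); origin under its middle
- blue_can: bystander: open tin, 69 mm across, 87 mm high, behind the water bottle (fixed, 64 mm across, 205 mm high, beyond the left end of the basket); origin under its foot

How it is judged:
By the outcome, as a careful person would: the job done as asked, in the order asked, and still so for the second after the job is handed in, with the robot touching nothing.
It also fails if it takes over 72 s, if anything falls off the work surface, if the arm or the gripper's body presses on something with over 40 N, if the wrist force passes 120 N, or if a joint passes its speed limit or range.

ROBOT

A 6-joint arm with a two-finger parallel gripper is mounted at the origin on a cart in front of the work surface, level with it; the furniture and walls round the work are solid. World frame = base frame: x ahead of the robot, y to its left, z up, the work surface at z = 0. Lengths are in m, angles in degrees, forces in N, time in s.
With the tool pointing down it reaches from about 0.325 to 0.775 m from the base axis. Payload 5.5 kg.
Tool frame: the origin (TCP) lies midway between the tips of the shut fingers; the grasp point (between the pads) lies 19 mm behind it; z points along the fingers, x is the direction in which the jaws open and shut, and the axes are right-handed (so a half turn about z gives the same grasp; the last joint's range is limited). The gripper opens to 85 mm and grips with 20 to 120 N. Pads are 22 mm wide; open, the fingers measure 114 mm over their backs; the gripper's body (76 mm by 85 mm) begins 54 mm behind the grasp point. The pads swing forward as they close: fully open they stand 13 mm farther back than shut.
Start: joints at [-66.503, 5.22, 70.514, -0, 104.267, -3.249], TCP at [0.27, -0.536, 0.21] pointing down, gripper open.
Joint ranges: [-164.24, 164.24], [-49.07, 125.15], [9.68, 141.18], [-86.29, 266.29], [3.28, 154.24], [-151.56, 151.56]. Speed limits (degrees/s): [147.25, 147.25, 172.46, 180, 180, 180].

INTERFACE

Orientations are given as a 3x3 rotation matrix whose columns are the frame's x, y, z axes.
In Python, from bench import manip gives the robot as it stands.
- The arm moves only by the shell command python3 -m inch 'ROWS'. ROWS is JSON, a list of rows, each a list of 3 entries, a list of its own where there are three numbers: the turn, a rotation vector about the tool's x, y, z normalised to -1 to 1, where 1 is pi/2 rad, then the shift along the tool's x, y, z normalised to -1 to 1, where 1 is 0.3 m, then the opening, from 0 (shut) to 1 (fully open). In form: [[[ax, ay, az], [tx, ty, tz], hand], ...]. A call has 1 to 12 rows; each row is the pose to reach, as a shift and turn from the pose measured when the call began, along the tool's axes at that moment; what a row does not reach only later rows make up. A row lasts 1/12 s, in which the tool goes at most 41.7 mm and 7.16 degrees, less where a joint would pass 70% of its speed; a pose out of reach is approached as far as the arm can. A call with a number of a shift or a turn outside -1 to 1 is refused whole. A call with a gripper value outside its range is refused whole. The fingers move at their own pace and stop on an object; the grip force is fixed at half the most. Time passes only in rows, so rows that repeat a pose let the fingers close. It gives the time, the measured TCP pose, the force and the opening at its end, in the units of the state.
- manip.observe(): the state, without advancing time (a new reading comes with each control period).
- manip.grab_frame(name): name is "scene" or "top" or "wrist"; returns the picture (480x640x3 uint8, blue, green, red); there is no depth.
- manip.camera_model(name): a dict with "vfov" (degrees; the focal length in pixels is half the picture's height over the tangent of half this angle, whatever the lens; pixels are square), "cx", "cy" (the principal point, pixels), "T" (4x4, takes a point from camera to world coordinates); the wrist camera has in their place "T_tool_cam" (4x4, takes a point from camera to tool coordinates, whose origin is the TCP and whose axes are the tool frame's). Camera axes: x right, y down, z forward; pixel columns grow to the right and rows downward; lengths in m; the calibration is good to about 2 mm. A picture is of the moment at which its call begins: read the wrist's pose just before it. camera_model takes no time and is no camera call.
- manip.sign_off(): hands the job in, once; it reports no verdict.
The state is a dict: "time": time; "joints": joint angles; "qvel": joint speeds; "effort": joint torques, N m; "eef_pos": TCP position; "tcp_rot": TCP orientation; "wrist_force": force on the tool from outside, world axes, zero at the start; "ft_torque": the same for the moment, N m; "gripper_width": finger opening in m.
Only numpy, scipy, OpenCV 4.12 (cv2) and the standard library are available. Lean on these libraries where they do the work, as an engineer would, in place of code of your own. Each camera call takes 0.05 s, during which the arm holds its last target. There are 200 camera calls.

## Working session

There is one attempt and no reset: what is moved stays moved. The work goes in short steps, Python scripts to look and compute and a shell command to move; the robot and the scene stay as the last step left them, time stands still between calls to the robot, and variables do not carry over. Pictures are saved under pics/ and viewed, about 8 in all and at most 12, crops included, and the job is handed in when it is done.

```bash
ls; mkdir -p pics
python3 - <<'E'
from bench import manip
import cv2,numpy as np
print(manip.observe())
for n in ("scene","top","wrist"):
    print(n,manip.camera_model(n))
for n in ("scene","top"):
    cv2.imwrite(f"pics/{n}0.png",manip.grab_frame(n))
E
```

```text
pics
{'time': 0.0, 'joints': array([-6.65037303e+01,  5.26031048e+00,  7.05816353e+01,  5.82050114e-04,
        1.04267593e+02, -3.24809302e+00]), 'qvel': array([-0.0575431 ,  0.09822211, -0.04066044,  0.00983677, -0.05244459,
        0.0642885 ]), 'effort': array([-2.89083914e-06, -4.58724725e+01, -4.18023384e+01, -3.69139991e-05,
        1.16083247e-02, -1.26656198e-05]), 'eef_pos': array([ 0.26988147, -0.53550704,  0.20878256]), 'tcp_rot': array([[ 4.50012089e-01, -8.93022146e-01, -7.53186343e-04],
       [-8.93020425e-01, -4.50012704e-01,  1.75721273e-03],
       [-1.90817331e-03, -1.18156185e-04, -9.99998172e-01]]), 'wrist_force': array([-0.20506406,  0.46669419,  0.08769339]), 'ft_torque': array([ 0.0156134 , -0.01184093, -0.01013623]), 'gripper_width': 0.08552260447383463}
scene {'vfov': 46.402733637504596, 'cx': 316.82344629645854, 'cy': 241.1079293033093, 'T': array([[-0.86352086, -0.39435156,  0.31435422,  0.23050572],
       [-0.50430639,  0.67844903, -0.53421154,  0.66880271],
       [-0.00260617, -0.61983365, -0.7847289 ,  0.9226989 ],
       [ 0.        ,  0.        ,  0.        ,  1.        ]])}
top {'vfov': 51.46018362525613, 'cx': 319.2475258690639, 'cy': 247.7054248102923, 'T': array([[-0.00805046, -0.98169909,  0.19026846,  0.38624987],
       [-0.99992894,  0.00957603,  0.00709992,  0.10535381],
       [-0.008792  , -0.19019779, -0.98170642,  1.13552171],
       [ 0.        ,  0.        ,  0.        ,  1.        ]])}
wrist {'vfov': 65.60616906984575, 'cx': 322.7896873899782, 'cy': 237.02623675213468, 'T_tool_cam': array([[ 9.99999641e-01, -6.44404418e-04, -5.49716814e-04,
         4.70068748e-05],
       [ 7.81339606e-04,  9.52374560e-01,  3.04929643e-01,
        -7.69538374e-02],
       [ 3.27038299e-04, -3.04929963e-01,  9.52374722e-01,
        -1.63634914e-01],
       [ 0.00000000e+00,  0.00000000e+00,  0.00000000e+00,
         1.00000000e+00]])}
```

View pics/scene0.png

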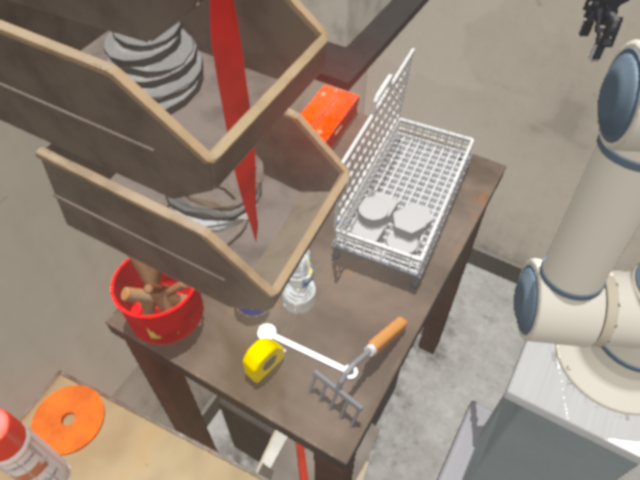

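View pics/top0.png

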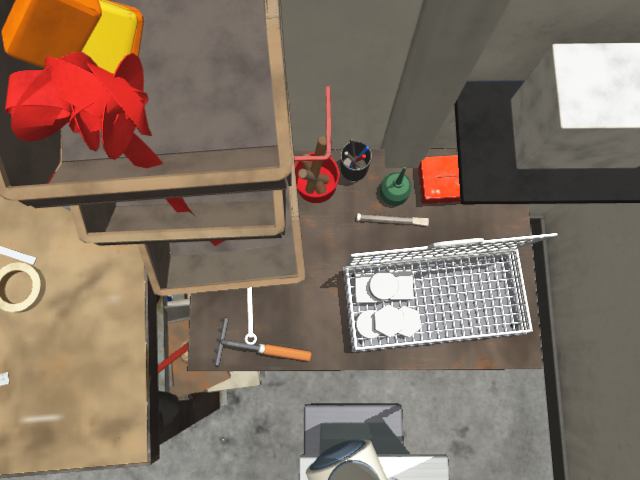

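The scene picture shows the basket (lid upright), with blanks at its left end, and the rake bottom centre with its head to the left. In the top picture the basket's rim corners are at about (347,268), (353,350), (531,333), (519,248). The rake handle runs (310,355)→(260,349) and its teeth are at x≈222.

```bash
cat > h.py <<'E'
from bench import manip
import cv2,numpy as np
from scipy.spatial.transform import Rotation as R
def cam(n):
    m=manip.camera_model(n); f=240/np.tan(np.radians(m["vfov"]/2))
    if n=="wrist":
        o=manip.observe();T=np.eye(4);T[:3,:3]=o["tcp_rot"];T[:3,3]=o["eef_pos"];T=T@m["T_tool_cam"]
    else: T=m["T"]
    return f,m["cx"],m["cy"],T
def ray(c,u,v,z):
    f,cx,cy,T=c; d=T[:3,:3]@[(u-cx)/f,(v-cy)/f,1]; o=T[:3,3]
    return o+d*(z-o[2])/d[2]
def proj(c,p):
    f,cx,cy,T=c; q=(np.atleast_2d(p)-T[:3,3])@T[:3,:3]
    return np.c_[cx+f*q[:,0]/q[:,2],cy+f*q[:,1]/q[:,2]]
def rows(P,Rm):
    """target TCP pose -> turn, shift in row units from present pose"""
    o=manip.observe();r0=o["tcp_rot"]
    return np.round(R.from_matrix(r0.T@Rm).as_rotvec()/(np.pi/2),4),np.round(r0.T@(np.array(P)-o["eef_pos"])/.3,4)
E
python3 - <<'E'
from h import *
c=cam("top")
for p in [(347,268),(353,350),(531,333),(519,248)]: print("rim",ray(c,*p,.086))
for p in [(310,355),(258,349)]: print("handle",ray(c,*p,.045))
for p in [(225,321),(218,364)]: print("tips",ray(c,*p,.03))
im=manip.grab_frame("top"); 
a=cv2.resize(im[225:365,330:560],None,fx=3.4,fy=3.4,interpolation=cv2.INTER_CUBIC)
cv2.imwrite("pics/b.png",a)
b=cv2.resize(im[290:380,195:325],None,fx=5,fy=5,interpolation=cv2.INTER_CUBIC)
cv2.imwrite("pics/r.png",b)
# both into one
h=np.zeros((max(a.shape[0],1),800,3),np.uint8)
E
```

```text
rim [0.54508022 0.05421899 0.086     ]
rim [0.37399802 0.04503331 0.086     ]
rim [ 0.40553913 -0.32395604  0.086     ]
rim [ 0.58485284 -0.31426971  0.086     ]
handle [0.36376343 0.13492852 0.045     ]
handle [0.37724559 0.24659969 0.045     ]
tips [0.43813694 0.32222019 0.03      ]
tips [0.34595233 0.3348307  0.03      ]
```

View pics/b.png

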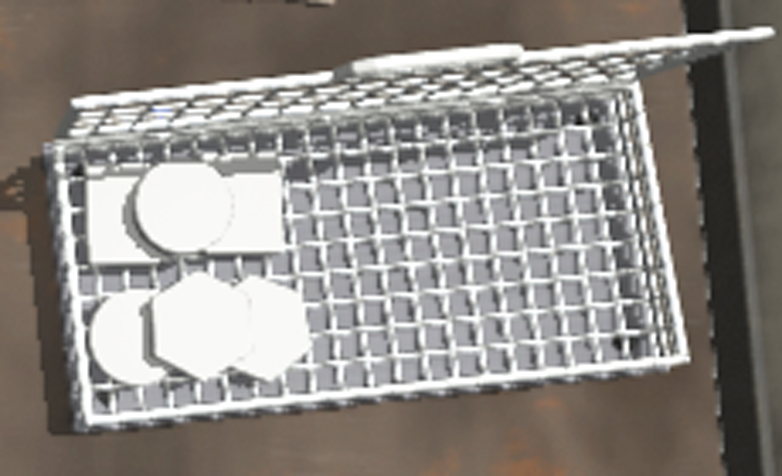

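View pics/r.png

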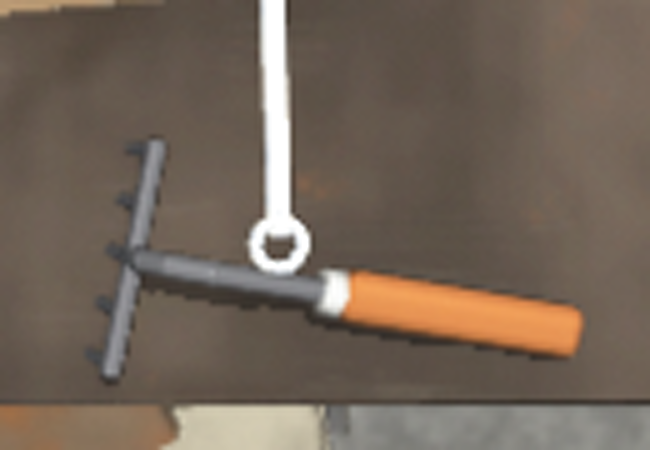

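Four views so far. The crop shows two stacks at the left end, each with two blanks on the floor and one across the top. The far row is flat+flat under a round; the front row is round+hex under a hex. The rake crop shows the wrench ring beside the rod, just past the ferrule. Next I'll go above the basket for a close look.

Run:
```python
from h import *
def tool(yaw): # tool x at yaw deg, pointing down
    a=np.radians(yaw); x=np.array([np.cos(a),np.sin(a),0]); z=np.array([0,0,-1.]); return np.c_[x,np.cross(z,x),z]
print(rows([.30,-.28,.36],tool(-30)))
c=cam("scene")
```

```text
(array([-3.000e-04,  9.000e-04, -3.695e-01]), array([-0.7164, -0.473 , -0.5022]))
```

```bash
python3 -m inch '[[[0,0,-0.37],[-0.716,-0.473,-0.502],1],[[0,0,-0.37],[-0.716,-0.473,-0.502],1],[[0,0,-0.37],[-0.716,-0.473,-0.502],1],[[0,0,-0.37],[-0.716,-0.473,-0.502],1],[[0,0,-0.37],[-0.716,-0.473,-0.502],1],[[0,0,-0.37],[-0.716,-0.473,-0.502],1],[[0,0,-0.37],[-0.716,-0.473,-0.502],1],[[0,0,-0.37],[-0.716,-0.473,-0.502],1]]'
python3 - <<'E'
from h import *
def tool(yaw):
    a=np.radians(yaw); x=np.array([np.cos(a),np.sin(a),0]); z=np.array([0,0,-1.]); return np.c_[x,np.cross(z,x),z]
print(rows([.40,-.02,.40],tool(4)))
E
```

```text
time: 0.82
eef_pos: [0.3004, -0.2762, 0.3656]
tcp_rot: [[0.868, -0.496, 0.006], [-0.496, -0.868, -0.004], [0.007, 0.0, -1.0]]
wrist_force: [-0.1, 0.5, 1.6]
gripper_width: 0.0847
(array([ 0.0015, -0.0041, -0.375 ]), array([-0.1347, -0.9062, -0.116 ]))
```

```bash
python3 -m inch '[[[0,0,-0.375],[-0.135,-0.906,-0.116],1],[[0,0,-0.375],[-0.135,-0.906,-0.116],1],[[0,0,-0.375],[-0.135,-0.906,-0.116],1],[[0,0,-0.375],[-0.135,-0.906,-0.116],1],[[0,0,-0.375],[-0.135,-0.906,-0.116],1],[[0,0,-0.375],[-0.135,-0.906,-0.116],1],[[0,0,-0.375],[-0.135,-0.906,-0.116],1],[[0,0,-0.375],[-0.135,-0.906,-0.116],1],[[0,0,-0.375],[-0.135,-0.906,-0.116],1]]'
python3 - <<'E'
from h import *
c=cam("wrist"); import pickle; im=manip.grab_frame("wrist"); pickle.dump(c,open("w1.pkl","wb"))
cv2.imwrite("pics/w1.png",im)
E
```

```text
time: 1.57
eef_pos: [0.4004, -0.0188, 0.3995]
tcp_rot: [[0.997, 0.074, 0.005], [0.074, -0.997, -0.004], [0.004, 0.004, -1.0]]
wrist_force: [-1.0, 0.3, -0.6]
gripper_width: 0.0853
```

View pics/w1.png

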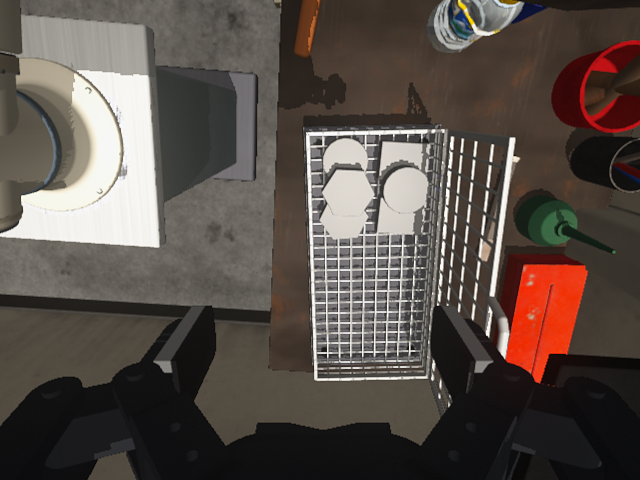

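The wrist picture shows the rim corners at (306,132), (442,128), (430,378) and (316,380). The top round is at (405,190) and the top hex at (348,191). The flats span rows 142–233 and columns 380–430, the front row spans rows 138–239 and columns 322–375, and the lid's free corner is at (515,138).

```bash
cat >> h.py <<'E'
import json,os
if os.path.exists("bk.json"):
    BC,BA=json.load(open("bk.json"))
    Rb=np.array([[np.cos(BA),-np.sin(BA),0],[np.sin(BA),np.cos(BA),0],[0,0,1]]); BC=np.array(BC)
    def tob(p): return (np.asarray(p)-BC)@Rb
    def tow(p): return Rb@np.asarray(p)+BC
def tool(yaw):
    a=np.radians(yaw); x=np.array([np.cos(a),np.sin(a),0]); z=np.array([0,0,-1.]); return np.c_[x,np.cross(z,x),z]
E
python3 - <<'E'
from h import *
import pickle
from scipy.optimize import least_squares
w=pickle.load(open("w1.pkl","rb")); t=cam("top")
b=np.array([[-.088,.185],[.088,.185],[-.088,-.185],[.088,-.185]])
W=np.array([ray(w,*p,.086)[:2] for p in [(306,132),(442,128),(316,381),(430,379)]])
T=np.array([ray(t,*p,.086)[:2] for p in [(355,350.5),(344.7,268.5),(531.5,331.5),(517,249.5)]])
def f(s,D): 
    r=np.array([[np.cos(s[2]),-np.sin(s[2])],[np.sin(s[2]),np.cos(s[2])]]); return (b@r.T+s[:2]-D).ravel()
for D in (W,T):
    s=least_squares(f,[.48,-.13,.08],args=(D,)); print(s.x,np.round(s.fun*1000,1))
s=(least_squares(f,[.48,-.13,.08],args=(W,)).x+least_squares(f,[.48,-.13,.08],args=(T,)).x)/2
json.dump([[s[0],s[1],0],s[2]],open("bk.json","w"))
E
python3 - <<'E'
from h import *
import pickle
w=pickle.load(open("w1.pkl","rb"))
pb=lambda n,u,v,z:print(n,np.round(tob(ray(w,u,v,z))*1000,1))
pb("round top",405,190,.098);pb("hex top",348,191,.098)
for p in [(380,142),(426,144),(378,232),(414,233)]: pb("flat",*p,.072)
for p in [(347,138),(324,155),(345,239),(363,230),(322,205),(327,232)]: pb("rh",*p,.072)
f,cx,cy,T=w
for p in [(515,138)]:
    d=Rb.T@(T[:3,:3]@[(p[0]-cx)/f,(p[1]-cy)/f,1]); o=tob(T[:3,3])
    for yy in (.175,.18,.185):
        q=o+d*(yy-o[1])/d[1]; print("lid",q, np.hypot(q[0]-.0895,q[2]-.09),np.arctan2(q[2]-.09,.0895-q[0]))
# rake by colour in top view
t=cam("top");im=manip.grab_frame("top");h=cv2.cvtColor(im,cv2.COLOR_BGR2HSV)
m=cv2.inRange(h,(5,120,80),(20,255,255)); m[:330]=0;m[370:]=0;m[:,:250]=0;m[:,320:]=0
P=np.argwhere(m)[:,::-1]; r=cv2.minAreaRect(P.astype(np.float32)); print(len(P),r)
bx=cv2.boxPoints(r); print(bx)
E
```

```text
[ 0.47944072 -0.13598676  0.10857691] [-3.6 -1.1  4.7  1.1 -0.7 -1.6 -0.4  1.6]
[ 0.47680712 -0.13373286  0.09898975] [-2.   0.7  2.  -0.1 -1.1 -1.3  1.   0.6]
round top [ 38.2 110.2  98. ]
hex top [-33.7 111.2  98. ]
flat [  9.6 168.2  72. ]
flat [ 68.7 163.9  72. ]
flat [ 8.9 47.6 72. ]
flat [58.6 44.5 72. ]
rh [-32.6 174.5  72. ]
rh [-62.5 154.1  72. ]
rh [-36.8  38.9  72. ]
rh [-11.9  51.1  72. ]
rh [-67.2  88.1  72. ]
rh [-61.5  49.8  72. ]
lid [0.13005608 0.175      0.17552415] 0.09465292335821789 2.0135968223617176
lid [0.09370329 0.18       0.24782651] 0.15788247240182585 1.5974223965533614
lid [0.0573505  0.185      0.32012887] 0.232363698386461 1.4319925220574885
474 ((287.0375671386719, 352.0057678222656), (47.2137565612793, 10.644003868103027), 8.746162414550781)
[[262.89597 353.67627]
 [264.51443 343.15607]
 [311.17917 350.33527]
 [309.5607  360.85547]]
```

```bash
cat >> h.py <<'E'
def ptool(psi,pitch): # rake handle heading psi rad, pitched up: tool y = -handle x, tool z = -handle z
    h=np.array([np.cos(psi)*np.cos(pitch),np.sin(psi)*np.cos(pitch),np.sin(pitch)])
    z=np.array([np.cos(psi)*np.sin(pitch),np.sin(psi)*np.sin(pitch),-np.cos(pitch)])
    return np.c_[np.cross(-h,z),-h,z]
E
python3 - <<'E'
from h import *
t=cam("top")
rear=ray(t,310.6,355.6,.024); front=ray(t,263.7,348.4,.066)
tips=np.array([ray(t,u,v,0.002) for u,v in [(221,320),(219.4,330),(217.6,340),(215.4,350.6),(213.4,361)]])
tm=tips.mean(0); print(rear,front,tm,np.linalg.norm(tips[0]-tips[4]))
d=(tm-rear)[:2]; print("len rear-tips (expect .217)",np.linalg.norm(d),np.degrees(np.arctan2(d[1],d[0])))
d2=(front-rear)[:2];print(np.degrees(np.arctan2(d2[1],d2[0])))
tt=(tips[0]-tips[4])[:2];print("tipline+90",np.degrees(np.arctan2(tt[1],tt[0]))+90)
psi=np.arctan2(d[1],d[0]);u=d/np.linalg.norm(d)
g1=rear[:2]+.074*u; g2=tm[:2]-.1433*u; print(g1,g2)
g=np.r_[(g1+g2)/2,.042]
Rt=ptool(psi,.41); tcp=g+Rt[:,2]*.019
print("tcp",tcp,"psi",psi); print(Rt)
print("pre", rows(tcp-Rt[:,2]*.10,Rt))
w=cam("wrist")
E
```

```text
[0.36203986 0.13419426 0.024     ] [0.37856234 0.23187517 0.066     ] [0.39686268 0.34363989 0.002     ] 0.0913697529506051
len rear-tips (expect .217) 0.21232075458463753 80.56024679653599
80.39943582161831
tipline+90 81.01640226337624
[0.37417663 0.20719219] [0.37335998 0.20228037]
tcp [0.37501045 0.2122073  0.0245747 ] psi 1.4060415528187675
[[ 9.86458605e-01 -1.50417381e-01  6.53760875e-02]
 [-1.64010431e-01 -9.04701727e-01  3.93211601e-01]
 [-6.93889390e-18 -3.98609328e-01 -9.17120823e-01]]
pre (array([0.2622, 0.0275, 0.1478]), array([-0.0638, -0.6543,  0.941 ]))
```

```bash
python3 -m inch '[[[0.262,0.028,0.148],[-0.064,-0.654,0.6],1],[[0.262,0.028,0.148],[-0.064,-0.654,0.6],1],[[0.262,0.028,0.148],[-0.064,-0.654,0.8],1],[[0.262,0.028,0.148],[-0.064,-0.654,0.941],1],[[0.262,0.028,0.148],[-0.064,-0.654,0.941],1],[[0.262,0.028,0.148],[-0.064,-0.654,0.941],1],[[0.262,0.028,0.148],[-0.064,-0.654,0.941],1],[[0.262,0.028,0.148],[-0.064,-0.654,0.941],1],[[0.262,0.028,0.148],[-0.064,-0.654,0.941],1],[[0.262,0.028,0.148],[-0.064,-0.654,0.941],1]]'
cat > chk.py <<'E'
from h import *
Rt=ptool(1.406,.41); print(rows([.375,.2122,.0246],Rt))
w=cam("wrist"); im=manip.grab_frame("wrist"); cv2.imwrite("pics/w2.png",im)
hh=cv2.cvtColor(im,cv2.COLOR_BGR2HSV); m=cv2.inRange(hh,(5,120,80),(20,255,255))
n,l,s,ce=cv2.connectedComponentsWithStats(m); i=1+s[1:,4].argmax(); print(s[i])
P=np.argwhere(l==i)[:,::-1].astype(np.float32);r=cv2.minAreaRect(P);bx=cv2.boxPoints(r);print(bx)
# expected handle outline, top face
g=np.array([.3738,.2047,.042]);hx=-Rt[:,1];hy=-Rt[:,0];hz=-Rt[:,2]
print(proj(w,[g+hx*a+hy*b+hz*.013 for a in(.035,-.075) for b in(.011,-.011)]))
E
python3 chk.py
```

```text
time: 2.5
eef_pos: [0.3661, 0.1724, 0.1115]
tcp_rot: [[0.986, -0.154, 0.06], [-0.165, -0.905, 0.392], [-0.006, -0.397, -0.918]]
wrist_force: [-0.3, -1.1, -0.0]
gripper_width: 0.0853
(array([ 0.0012,  0.0033, -0.0022]), array([ 0.0093, -0.0097,  0.3195]))
[ 310  189   35  151 4877]
[[310. 189.]
 [344. 189.]
 [344. 339.]
 [310. 339.]]
[[310.47443276 185.38392635]
 [346.25940477 185.2621687 ]
 [312.72951529 340.4260638 ]
 [343.92304148 340.40141751]]
```

The predicted handle outline matches the wrist picture within about 2 px, so I'll descend and grip.

```bash
python3 -m inch '[[[0,0.003,0],[0.009,-0.01,0.12],1],[[0,0.003,0],[0.009,-0.01,0.24],1],[[0,0.003,0],[0.009,-0.01,0.32],1],[[0,0.003,0],[0.009,-0.01,0.32],1],[[0,0.003,0],[0.009,-0.01,0.32],0],[[0,0.003,0],[0.009,-0.01,0.32],0],[[0,0.003,0],[0.009,-0.01,0.32],0],[[0,0.003,0],[0.009,-0.01,0.32],0],[[0,0.003,0],[0.009,-0.01,0.32],0],[[0,0.003,0],[0.009,-0.01,0.32],0],[[0,0.003,0],[0.009,-0.01,0.32],0],[[0,0.003,0],[0.009,-0.01,0.32],0]]'
cat > go.py <<'E'
# python3 go.py bx by h yaw : row numbers to bring rake tips' middle to basket (bx,by) mm, h mm above floor, yaw deg (+: head turned to +x)
from h import *
import sys
bx,by,hh,yaw=map(float,sys.argv[1:5])
off=json.load(open("off.json")) if os.path.exists("off.json") else [0,.115,.076] # tips in tool frame (x, -y, z)
Rt=ptool(BA+np.pi/2-np.radians(yaw),0)
tip=tow([bx/1e3,by/1e3,.046+hh/1e3]); tcp=tip-Rt@np.array([off[0],-off[1],off[2]])
o=manip.observe();cur=tob(o["eef_pos"]+o["tcp_rot"]@np.array([off[0],-off[1],off[2]]))*1e3
print("t",round(o["time"],2),"tips now",np.round(cur,1)-[0,0,46],"F",np.round(o["wrist_force"],1),"w",round(o["gripper_width"],4))
print(*rows(tcp,Rt),"tcp",np.round(tcp,3))
E
python3 go.py 2 162 130 0
```

```text
time: 3.55
eef_pos: [0.3778, 0.2117, 0.0292]
tcp_rot: [[0.986, -0.152, 0.071], [-0.168, -0.905, 0.392], [0.005, -0.398, -0.917]]
wrist_force: [-0.7, -4.1, 5.9]
gripper_width: 0.02
t 3.55 tips now [-27.3 485.8 -40.8] F [-0.7 -4.1  5.9] w 0.02
[-0.2586 -0.0387 -0.1701] [ 0.4914  0.5588 -1.0493] tcp [ 0.475 -0.088  0.252]
```

Run:
```python
from h import *
import pickle
w=pickle.load(open("w1.pkl","rb"))
print("bottle near base",ray(w,455,45,.0),"top",ray(w,480,20,.205)); t=cam("top"); print("bin corner",ray(t,303,282,.26),ray(t,150,290,.26))
o=manip.observe();print(o["tcp_rot"].T@[0,0,.12]/.3)
print(rows([.385,0.02,.28],ptool(BA+np.pi/2,0)))
```

```text
bottle near base [0.56819047 0.16471483 0.        ] top [0.52209469 0.14677827 0.205     ]
bin corner [0.49446991 0.14090377 0.26      ] [0.48272994 0.41137211 0.26      ]
[ 0.00208418 -0.15921713 -0.36694081]
(array([-0.2586, -0.0387, -0.1701]), array([ 0.1351,  0.2418, -1.0156]))
```

```bash
python3 -m inch '[[[0,0,0],[0.002,-0.12,-0.25],0],[[0,0,0],[0.002,-0.16,-0.37],0],[[0,0,0],[0.002,-0.16,-0.37],0],[[-0.259,-0.039,-0.17],[0.135,0.242,-1],0],[[-0.259,-0.039,-0.17],[0.135,0.242,-1],0],[[-0.259,-0.039,-0.17],[0.135,0.242,-1],0],[[-0.259,-0.039,-0.17],[0.135,0.242,-1],0],[[-0.259,-0.039,-0.17],[0.135,0.242,-1],0],[[-0.259,-0.039,-0.17],[0.135,0.242,-1],0],[[-0.259,-0.039,-0.17],[0.135,0.242,-1],0],[[-0.259,-0.039,-0.17],[0.135,0.242,-1],0],[[-0.259,-0.039,-0.17],[0.135,0.242,-1],0]]'
python3 go.py 2 160 90 0
python3 - <<'E'
from h import *
w=cam("wrist"); import pickle; im=manip.grab_frame("wrist"); pickle.dump(w,open("w3.pkl","wb"))
o=manip.observe()
print(proj(w,[o["eef_pos"]+o["tcp_rot"]@np.array([x,-.115,.076]) for x in(-.046,-.023,0,.023,.046)]))
print(proj(w,[o["eef_pos"]+o["tcp_rot"]@np.array([x,-.115,.027]) for x in(-.046,0,.046)]))
cv2.imwrite("pics/w3.png",im)
E
```

```text
time: 4.55
eef_pos: [0.385, 0.0221, 0.2744]
tcp_rot: [[0.995, 0.103, -0.003], [0.103, -0.995, -0.0], [-0.003, -0.0, -1.0]]
wrist_force: [-0.0, -0.2, -2.1]
gripper_width: 0.02
t 4.55 tips now [-76.5 280.8 152.5] F [-0.  -0.2 -2.1] w 0.02
[-0.0001  0.0016 -0.0002] [0.2617 0.4027 0.2074] tcp [ 0.475 -0.09   0.212]
[[245.2949187   50.38377471]
 [284.75870022  50.32182191]
 [324.22553614  50.25986432]
 [363.69542682  50.19790194]
 [403.1683726   50.13593476]]
[[224.06881335  31.858031  ]
 [324.62698575  31.69833823]
 [425.2049916   31.53861397]]
```

View pics/w3.png

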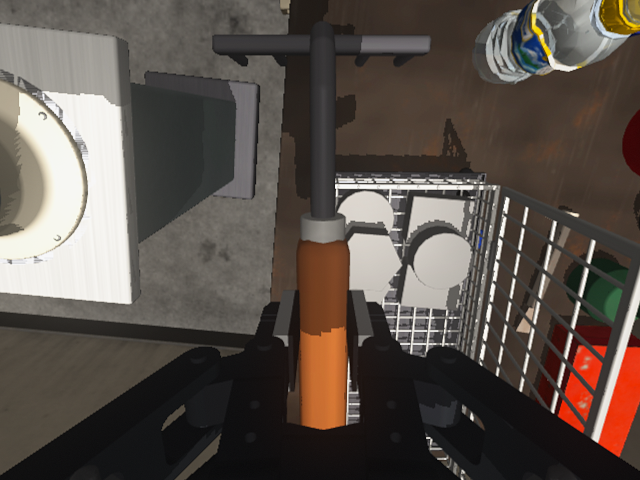

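The picture shows the rake held straight. The bar is at row 44 and the tips at rows 63–66, at (243,66) and (400,66). The top pair of blanks is visible beyond it.

```bash
python3 - <<'E'
from h import *
import pickle
from scipy.optimize import least_squares
w=pickle.load(open("w3.pkl","rb")); o=manip.observe()
X=np.array([[-.046,0],[.046,0],[-.051,1],[.051,1],[0,1]])
U=np.array([[242,65.5],[401,65.5],[212.5,44],[430,44],[321,44]])
def f(s):
    # s: x, fwd, z, pitch
    up=np.array([0,np.sin(s[3]),-np.cos(s[3])]) 
    return (proj(w,[o["eef_pos"]+o["tcp_rot"]@(np.array([s[0]+a,-s[1],s[2]])+b*.049*up) for a,b in X])-U).ravel()
r=least_squares(f,[0,.115,.076,0]);print(r.x,np.round(r.fun,1))
s=r.x; json.dump([s[0],s[1],s[2]],open("off.json","w"))
E
python3 go.py 2 160 80 0;python3 go.py 2 160 32 0
```

```text
[-0.00160796  0.10706364  0.07715534 -0.06260391] [ 1.8  0.  -1.8 -0.2 -1.1  0.2  0.9 -0.1  0.2  0. ]
t 4.6 tips now [-78.3 273.1 151.1] F [-0.6  1.1 -2.7] w 0.0202
[-0.0001  0.0019  0.0002] [0.2673 0.377  0.2361] tcp [ 0.476 -0.082  0.203]
t 4.6 tips now [-78.3 273.1 151.1] F [-0.6  1.1 -2.7] w 0.0202
[-0.0001  0.0019  0.0002] [0.2678 0.3771 0.3961] tcp [ 0.476 -0.082  0.155]
```

```bash
python3 -m inch '[[[0,0.002,0],[0.267,0.377,0.1],0],[[0,0.002,0],[0.267,0.377,0.1],0],[[0,0.002,0],[0.267,0.377,0.1],0],[[0,0.002,0],[0.267,0.377,0.236],0],[[0,0.002,0],[0.267,0.377,0.236],0],[[0,0.002,0],[0.267,0.377,0.236],0],[[0,0.002,0],[0.267,0.377,0.3],0],[[0,0.002,0],[0.267,0.377,0.36],0],[[0,0.002,0],[0.267,0.377,0.398],0],[[0,0.002,0],[0.267,0.377,0.398],0],[[0,0.002,0],[0.267,0.377,0.398],0]]'
python3 go.py 2 160 31 0;python3 go.py 2 36 31 0
```

```text
time: 5.52
eef_pos: [0.4758, -0.081, 0.1556]
tcp_rot: [[0.994, 0.105, 0.001], [0.105, -0.994, 0.0], [0.001, -0.0, -1.0]]
wrist_force: [-0.9, -0.9, -2.4]
gripper_width: 0.0198
t 5.52 tips now [  1.6 160.9  32.4] F [-0.9 -0.9 -2.4] w 0.0198
[-0.0001 -0.0005  0.0011] [0.001  0.003  0.0047] tcp [ 0.476 -0.082  0.154]
t 5.52 tips now [  1.6 160.9  32.4] F [-0.9 -0.9 -2.4] w 0.0198
[-0.0001 -0.0005  0.0011] [3.000e-04 4.164e-01 4.600e-03] tcp [ 0.489 -0.205  0.154]
```

```bash
python3 -m inch '[[[0,0,0],[0,0.035,0.002],0],[[0,0,0],[0,0.07,0.002],0],[[0,0,0],[0,0.105,0.002],0],[[0,0,0],[0,0.14,0.002],0],[[0,0,0],[0,0.175,0.002],0],[[0,0,0],[0,0.21,0.002],0],[[0,0,0],[0,0.25,0.002],0],[[0,0,0],[0,0.29,0.002],0],[[0,0,0],[0,0.33,0.002],0],[[0,0,0],[0,0.37,0.002],0],[[0,0,0],[0,0.40,0.002],0],[[0,0,0],[0,0.42,0.002],0]]'
python3 go.py 2 34 31 0;python3 go.py 2 34 4 0
python3 - <<'E'
from h import *
a=manip.grab_frame("wrist");b=manip.grab_frame("top")
b=cv2.resize(b[225:365,330:560],None,fx=2.6,fy=2.6)
o=np.zeros((480,800,3),np.uint8);o[:,:]=0
a=cv2.resize(a[0:420,100:640],None,fx=.6,fy=.6) if 0 else a
cv2.imwrite("pics/w4.png",np.hstack([cv2.resize(a,(400,300)),cv2.resize(b,(400,300))]))
E
```

```text
time: 6.52
eef_pos: [0.4891, -0.2078, 0.1548]
tcp_rot: [[0.995, 0.104, 0.001], [0.104, -0.995, -0.0], [0.001, 0.0, -1.0]]
wrist_force: [-0.4, 1.7, -2.6]
gripper_width: 0.02
t 6.52 tips now [ 1.7 33.3 31.6] F [-0.4  1.7 -2.6] w 0.02
[ 0.0002 -0.0003  0.0004] [ 0.0009 -0.0022  0.0022] tcp [ 0.489 -0.207  0.154]
t 6.52 tips now [ 1.7 33.3 31.6] F [-0.4  1.7 -2.6] w 0.02
[ 0.0002 -0.0003  0.0004] [ 0.0008 -0.0022  0.0922] tcp [ 0.489 -0.207  0.127]
```

View pics/w4.png

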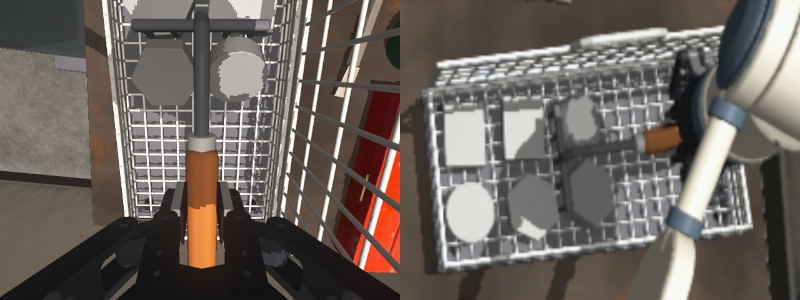

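The two-part picture shows the top pair now directly ahead of the teeth, off the lower four, with the rake bar between them. The flats have a gap between them. Next I'll lower the rake behind the pair.

```bash
python3 -m inch '[[[0,0,0],[0,0.01,0.02],0],[[0,0,0],[0,0.01,0.04],0],[[0,0,0],[0,0.01,0.06],0],[[0,0,0],[0,0.01,0.08],0],[[0,0,0],[0,0.01,0.092],0],[[0,0,0],[0,0.01,0.092],0]]'
python3 go.py 2 34 4 0;python3 go.py 2 -80 4 0
```

```text
time: 7.12
eef_pos: [0.4907, -0.2128, 0.1288]
tcp_rot: [[0.995, 0.102, 0.006], [0.102, -0.995, -0.006], [0.005, 0.007, -1.0]]
wrist_force: [2.5, -6.0, 5.9]
gripper_width: 0.0197
t 7.12 tips now [ 3.4 27.7  4.9] F [ 2.5 -6.   5.9] w 0.0197
[ 0.0043 -0.0031 -0.0007] [-0.0029 -0.0194  0.0052] tcp [ 0.489 -0.207  0.127]
t 7.12 tips now [ 3.4 27.7  4.9] F [ 2.5 -6.   5.9] w 0.0197
[ 0.0043 -0.0031 -0.0007] [-0.0025  0.3606  0.0078] tcp [ 0.501 -0.321  0.127]
```

```bash
python3 -m inch '[[[0.004,-0.003,0],[0,0.02,0],0],[[0.004,-0.003,0],[0,0.05,0],0],[[0.004,-0.003,0],[0,0.085,0],0],[[0.004,-0.003,0],[0,0.12,0],0],[[0.004,-0.003,0],[0,0.155,0],0],[[0.004,-0.003,0],[0,0.19,0],0],[[0.004,-0.003,0],[0,0.225,0],0],[[0.004,-0.003,0],[0,0.26,0],0],[[0.004,-0.003,0],[0,0.295,0],0],[[0.004,-0.003,0],[0,0.325,0],0],[[0.004,-0.003,0],[0,0.35,0],0],[[0.004,-0.003,0],[0,0.35,0],0]]'
python3 go.py 2 -70 60 0; python3 go.py 2 60 90 0
```

```text
time: 8.12
eef_pos: [0.5014, -0.3191, 0.1293]
tcp_rot: [[0.995, 0.101, 0.0], [0.101, -0.995, -0.001], [-0.0, 0.001, -1.0]]
wrist_force: [0.6, 0.8, -2.1]
gripper_width: 0.0197
t 8.12 tips now [  2.7 -78.7   6. ] F [ 0.6  0.8 -2.1] w 0.0197
[ 0.0009  0.0001 -0.0017] [-0.0015 -0.0285 -0.1796] tcp [ 0.5   -0.311  0.183]
t 8.12 tips now [  2.7 -78.7   6. ] F [ 0.6  0.8 -2.1] w 0.0197
[ 0.0009  0.0001 -0.0017] [-0.0026 -0.4617 -0.2802] tcp [ 0.487 -0.181  0.213]
```

```bash
python3 - <<'E'
from h import *
print(rows([.42,-.03,.33],ptool(BA+np.pi/2,0)))
E
python3 -m inch '[[[0,0,0],[0,-0.03,-0.1],0],[[0,0,0],[0,-0.03,-0.2],0],[[0,0,0],[0,-0.03,-0.3],0],[[0,0,0],[-0.19,-0.96,-0.66],0],[[0,0,0],[-0.17,-0.97,-0.67],0],[[0,0,0],[-0.17,-0.97,-0.67],0],[[0,0,0],[-0.17,-0.97,-0.67],0],[[0,0,0],[-0.17,-0.97,-0.67],0],[[0,0,0],[-0.17,-0.97,-0.67],0],[[0,0,0],[-0.17,-0.97,-0.67],0],[[0,0,0],[-0.17,-0.97,-0.67],0]]'
python3 - <<'E'
from h import *
w=cam("wrist"); import pickle; im=manip.grab_frame("wrist"); pickle.dump(w,open("w5.pkl","wb"))
cv2.imwrite("pics/w5.png",im); cv2.imwrite("pics/t5.png",manip.grab_frame("top"))
E
```

```text
(array([ 0.0009,  0.0001, -0.0017]), array([-0.1726, -0.9853, -0.6705]))
time: 9.03
eef_pos: [0.4201, -0.0312, 0.3338]
tcp_rot: [[0.995, 0.104, 0.006], [0.104, -0.995, -0.002], [0.006, 0.002, -1.0]]
wrist_force: [0.4, 0.4, -2.1]
gripper_width: 0.0197
```

View pics/w5.png

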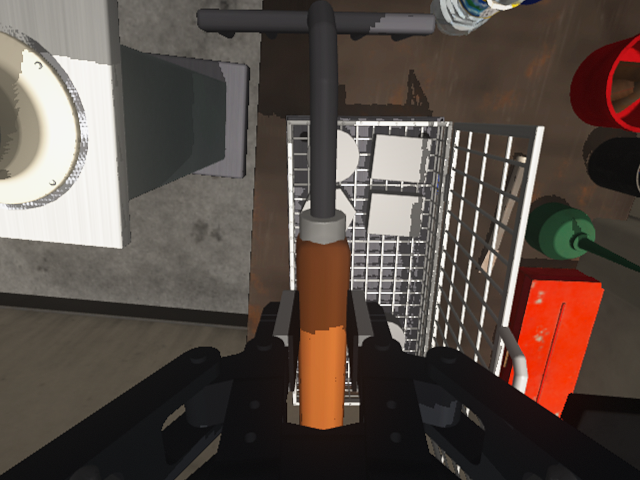

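The picture shows the trailing flat at (375–423, 137–180) and the leading flat at (370–420, 192–236), with a gap between them. The rake bar has shifted from row 44 to row 21 and looks larger, so the rake pitched up in the grip. I'll refit it.

```bash
cat > refit.py <<'E'
from h import *
from scipy.optimize import least_squares
# bar: left u, right u, v centre given ; rake pivots in grip: pitch p about tool x from earlier offset
import sys
ul,ur,v,sx=map(float,sys.argv[1:5])
w=cam("wrist");o=manip.observe()
def pts(s):
    # rake frame at grip g=(gx,0,gz); tips: fwd a, down b, rotated pitch up s0
    c,n=np.cos(s[0]),np.sin(s[0]); 
    P=lambda f,d:(f*c+d*n, d*c-f*n)
    f,d=P(.115-s[2],.095-.049); tf,td=P(.115-s[2],.095)
    return f,d,tf,td
gz=-.0135
def f(s):
    F,D,_,_=pts(s)
    q=proj(w,[o["eef_pos"]+o["tcp_rot"]@np.array([s[1]+a,-F,gz+D]) for a in(-.051,.051)])
    return np.r_[(q-[[ul,v],[ur,v]]).ravel(), (s[2]-.002)*2000*.2]
r=least_squares(f,[0,0,0]);print(r.x,r.fun)
_,_,tf,td=pts(r.x); print("tips",tf,gz+td)
if sx: json.dump([r.x[1],tf,gz+td],open("off.json","w")); json.dump(r.x[0],open("pit.json","w"))
E
python3 refit.py 197 437 21 1
python3 - <<'E'
from h import *
import pickle
w=pickle.load(open("w5.pkl","rb"))
for p in [(375,137),(425,141),(372,180),(423,182),(371,192),(421,195),(369,233),(418,236),(358,155),(355,200),(402,330)]: print(p,np.round(tob(ray(w,*p,.072))*1000,0))
# contour test top of blanks
E
```

```text
[ 0.15121523 -0.00349402  0.00372913] [ 0.10100592  0.05182895 -0.10105734 -0.17882696  0.69165133]
tips 0.12431189437096324 0.06365413016905909
(375, 137) [ 11. 166.  72.]
(425, 141) [ 67. 162.  72.]
(372, 180) [ 10. 118.  72.]
(423, 182) [ 68. 116.  72.]
(371, 192) [  9. 105.  72.]
(421, 195) [ 67. 101.  72.]
(369, 233) [ 9. 55. 72.]
(418, 236) [68. 51. 72.]
(358, 155) [ -7. 147.  72.]
(355, 200) [-9. 95. 72.]
(402, 330) [ 57. -78.  72.]
```

```bash
sed -i 's/^Rt=ptool.*/pit=json.load(open("pit.json")) if os.path.exists("pit.json") else 0\nRt=ptool(BA+np.pi\/2-np.radians(yaw),-pit)/' go.py
python3 - <<'E'
import json
# tips offset is in tool frame; already pitched
E
python3 go.py 30 173 70 3; python3 go.py 30 173 8 3
```

```text
t 9.13 tips now [-49.4 231.7 222.8] F [ 0.3 -0.6 -2.8] w 0.02
[-0.0941 -0.0065  0.0337] [0.2429 0.1587 0.453 ] tcp [ 0.499 -0.073  0.198]
t 9.13 tips now [-49.4 231.7 222.8] F [ 0.3 -0.6 -2.8] w 0.02
[-0.0941 -0.0065  0.0337] [0.2416 0.158  0.6597] tcp [ 0.499 -0.073  0.136]
```

```bash
python3 -m inch '[[[-0.094,-0.006,0.034],[0.243,0.159,0.25],0],[[-0.094,-0.006,0.034],[0.243,0.159,0.25],0],[[-0.094,-0.006,0.034],[0.243,0.159,0.453],0],[[-0.094,-0.006,0.034],[0.243,0.159,0.453],0],[[-0.094,-0.006,0.034],[0.243,0.159,0.453],0],[[-0.094,-0.006,0.034],[0.243,0.159,0.453],0],[[-0.094,-0.006,0.034],[0.243,0.159,0.453],0]]'
python3 refit.py 197 437 21 0
python3 go.py 30 173 70 3; python3 go.py 30 173 24 3
python3 - <<'E'
from h import *
a=manip.grab_frame("wrist");b=manip.grab_frame("top")
b=cv2.resize(b[225:365,330:470],(400,400),interpolation=cv2.INTER_CUBIC)
cv2.imwrite("pics/w6.png",np.hstack([cv2.resize(a[0:400,120:520],(400,400)),b]))
E
```

```text
time: 9.72
eef_pos: [0.4996, -0.0735, 0.1995]
tcp_rot: [[0.999, 0.049, 0.01], [0.05, -0.987, -0.151], [0.002, 0.151, -0.989]]
wrist_force: [0.9, -0.0, -2.0]
gripper_width: 0.0202
[ 0.15060204 -0.00349394  0.00370957] [ 0.09996908  0.04827538 -0.10000249 -0.17383106  0.68382889]
tips 0.12428389553335056 0.06372740851483777
t 9.72 tips now [ 30.6 172.1  71.8] F [ 0.9 -0.  -2. ] w 0.0202
[ 0.0003 -0.0014 -0.0011] [-0.0008 -0.0037  0.0057] tcp [ 0.499 -0.073  0.198]
t 9.72 tips now [ 30.6 172.1  71.8] F [ 0.9 -0.  -2. ] w 0.0202
[ 0.0003 -0.0014 -0.0011] [-0.0012 -0.0269  0.1573] tcp [ 0.499 -0.073  0.152]
```

View pics/w6.png

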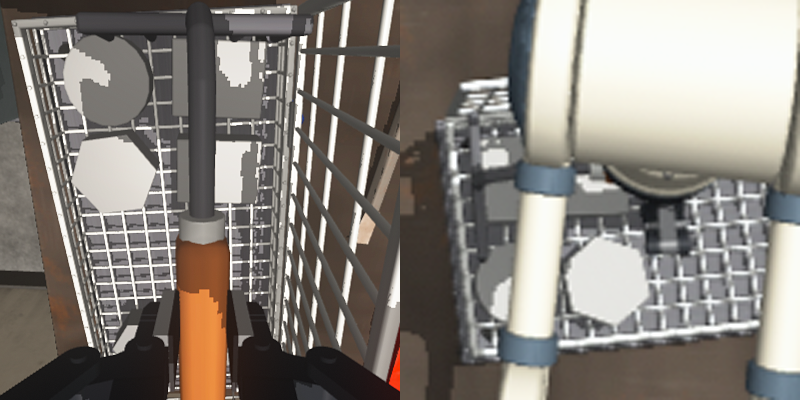

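The two-part picture shows the bar over the gap behind the far flat, the round under the bar's left end, and the hex and leading flat beyond. I'll descend in steps.

```bash
python3 -m inch '[[[0,0,0],[-0.002,-0.01,0.06],0],[[0,0,0],[-0.002,-0.02,0.12],0],[[0,0,0],[-0.002,-0.027,0.158],0],[[0,0,0],[-0.002,-0.027,0.158],0]]'
python3 go.py 30 173 24 3; python3 go.py 30 173 7 3
```

```text
time: 10.15
eef_pos: [0.4996, -0.072, 0.1528]
tcp_rot: [[0.999, 0.049, 0.014], [0.051, -0.987, -0.15], [0.006, 0.151, -0.989]]
wrist_force: [0.2, 2.5, -4.8]
gripper_width: 0.0196
t 10.15 tips now [ 30.9 173.6  25.1] F [ 0.2  2.5 -4.8] w 0.0196
[ 0.0001 -0.0037 -0.0009] [-0.0011  0.0015  0.004 ] tcp [ 0.499 -0.073  0.152]
t 10.15 tips now [ 30.9 173.6  25.1] F [ 0.2  2.5 -4.8] w 0.0196
[ 0.0001 -0.0037 -0.0009] [-0.0014 -0.007   0.0601] tcp [ 0.499 -0.073  0.135]
```

```bash
python3 -m inch '[[[0,0,0],[-0.001,-0.002,0.02],0],[[0,0,0],[-0.001,-0.004,0.04],0],[[0,0,0],[-0.001,-0.006,0.06],0],[[0,0,0],[-0.001,-0.006,0.06],0]]'
python3 go.py 30 173 7 3; python3 go.py 30 58 7 3
```

```text
time: 10.48
eef_pos: [0.4992, -0.0729, 0.1336]
tcp_rot: [[0.999, 0.049, 0.012], [0.051, -0.987, -0.15], [0.005, 0.15, -0.989]]
wrist_force: [0.1, 1.2, -3.3]
gripper_width: 0.0196
t 10.48 tips now [ 30.3 172.7   6. ] F [ 0.1  1.2 -3.3] w 0.0196
[-0.0001 -0.003  -0.0009] [ 0.0005 -0.0003 -0.0035] tcp [ 0.499 -0.073  0.135]
t 10.48 tips now [ 30.3 172.7   6. ] F [ 0.1  1.2 -3.3] w 0.0196
[-0.0001 -0.003  -0.0009] [0.0208 0.3781 0.0541] tcp [ 0.511 -0.187  0.135]
```

```bash
python3 -m inch '[[[0,0,0],[0.002,0.035,0.004],0],[[0,0,0],[0.004,0.07,0.008],0],[[0,0,0],[0.006,0.105,0.013],0],[[0,0,0],[0.008,0.14,0.018],0],[[0,0,0],[0.01,0.175,0.023],0],[[0,0,0],[0.012,0.21,0.028],0],[[0,0,0],[0.014,0.245,0.033],0],[[0,0,0],[0.016,0.28,0.039],0],[[0,0,0],[0.018,0.315,0.044],0],[[0,0,0],[0.02,0.35,0.05],0],[[0,0,0],[0.021,0.378,0.054],0],[[0,0,0],[0.021,0.378,0.054],0]]'
python3 go.py 30 58 7 3; python3 go.py 30 66 8 3;  python3 go.py 0 66 70 0
```

```text
time: 11.48
eef_pos: [0.5113, -0.1895, 0.1349]
tcp_rot: [[0.999, 0.047, 0.012], [0.049, -0.987, -0.152], [0.005, 0.152, -0.988]]
wrist_force: [-2.0, -0.7, -2.6]
gripper_width: 0.0198
t 11.48 tips now [30.5 55.4  7.1] F [-2.  -0.7 -2.6] w 0.0198
[ 0.0011 -0.0029 -0.0022] [ 0.0003 -0.0082 -0.0003] tcp [ 0.511 -0.187  0.135]
t 11.48 tips now [30.5 55.4  7.1] F [-2.  -0.7 -2.6] w 0.0198
[ 0.0011 -0.0029 -0.0022] [-0.0011 -0.034  -0.0076] tcp [ 0.51  -0.179  0.136]
t 11.48 tips now [30.5 55.4  7.1] F [-2.  -0.7 -2.6] w 0.0198
[ 0.0012  0.0022 -0.0351] [-0.0802  0.0018 -0.2116] tcp [ 0.486 -0.182  0.198]
```

```bash
python3 - <<'E'
from h import *
print(rows([.36,.06,.36],ptool(BA+np.pi/2,0)))
E
python3 -m inch '[[[0,0,0],[0,-0.03,-0.1],0],[[0,0,0],[0,-0.06,-0.25],0],[[0,0,0],[0,-0.07,-0.35],0],[[0.097,0,-0.033],[-0.5,-0.68,-0.86],0],[[0.097,0,-0.033],[-0.54,-0.69,-0.88],0],[[0.097,0,-0.033],[-0.54,-0.69,-0.88],0],[[0.097,0,-0.033],[-0.54,-0.69,-0.88],0],[[0.097,0,-0.033],[-0.54,-0.69,-0.88],0],[[0.097,0,-0.033],[-0.54,-0.69,-0.88],0],[[0.097,0,-0.033],[-0.54,-0.69,-0.88],0],[[0.097,0,-0.033],[-0.54,-0.69,-0.88],0]]'
python3 - <<'E'
from h import *
w=cam("wrist"); import pickle; im=manip.grab_frame("wrist"); pickle.dump(w,open("w7.pkl","wb"))
cv2.imwrite("pics/w7.png",im); t=manip.grab_frame("top");cv2.imwrite("pics/t7.png",t)
b=cv2.resize(t[235:360,335:545],(500,298),interpolation=cv2.INTER_CUBIC)
o=np.zeros((480,800,3),np.uint8);o[:298,:500]=b; o[:300,500:]=cv2.resize(im[100:400,330:630],(300,300))
cv2.imwrite("pics/c7.png",o[:300])
E
```

```text
(array([ 0.0975, -0.0005, -0.0352]), array([-0.4595, -0.7305, -0.874 ]))
time: 12.4
eef_pos: [0.3335, 0.0499, 0.3697]
tcp_rot: [[0.994, 0.104, 0.012], [0.104, -0.995, 0.0], [0.012, 0.001, -1.0]]
wrist_force: [0.6, -0.1, -2.8]
gripper_width: 0.0198
```

View pics/c7.png

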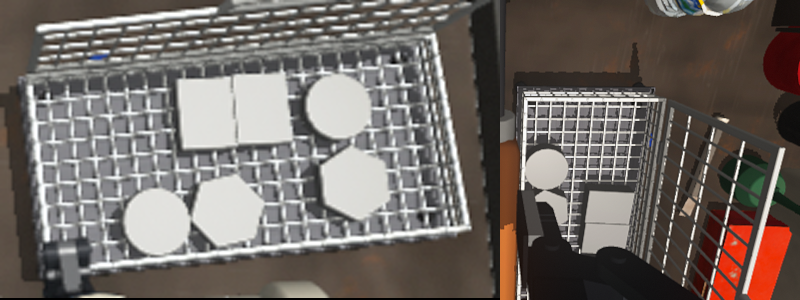

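The picture shows all six blanks flat in one layer. In the crop the front row is round (157,221) and hex (227,211). The flats are at (208,113) and (264,107). On the right are round (338,106) and hex (354,183).

```bash
python3 - <<'E'
from h import *
t=cam("top")
for n,u,v in [("roundL",157,221),("hexL",227,211),("f1",208,113),("f2",264,107),("roundR",338,106),("hexR",354,183),("hexR R edge",390,185),("rimRfront",469,228),("rimLfront",50,280)]:
    print(n,np.round(tob(ray(t,335+u/2.381,235+v/2.381*125*2.381/298,.072 if 'rim' not in n else .086))*1000))
E
python3 go.py -30 20 70 0;python3 go.py -30 20 9 0
```

```text
roundL [-51.  83.  72.]
hexL [-49.  20.  72.]
f1 [39. 24. 72.]
f2 [ 39. -27.  72.]
roundR [ 32. -93.  72.]
hexR [-37. -96.  72.]
hexR R edge [ -43. -127.   72.]
rimRfront [ -87. -183.   86.]
rimLfront [-91. 184.  86.]
t 12.5 tips now [-125.1  320.4  255.8] F [ 0.2 -0.1 -3. ] w 0.02
[-0.0948 -0.0046 -0.0012] [0.3162 0.9634 0.5649] tcp [ 0.461 -0.23   0.198]
t 12.5 tips now [-125.1  320.4  255.8] F [ 0.2 -0.1 -3. ] w 0.02
[-0.0948 -0.0046 -0.0012] [0.3147 0.9629 0.7682] tcp [ 0.461 -0.23   0.137]
```

```bash
python3 go.py -40 -26 70 -38;python3 go.py -40 -26 11 -38
```

```text
t 12.5 tips now [-125.1  320.4  255.8] F [ 0.2 -0.1 -3. ] w 0.02
[-0.0898  0.028  -0.4225] [0.513  1.0292 0.5665] tcp [ 0.522 -0.244  0.198]
t 12.5 tips now [-125.1  320.4  255.8] F [ 0.2 -0.1 -3. ] w 0.02
[-0.0898  0.028  -0.4225] [0.5115 1.0288 0.7631] tcp [ 0.522 -0.244  0.139]
```

```bash
sed -i 's/^tip=tow/roll=float(sys.argv[5]) if len(sys.argv)>5 else 0\nhd=BA+np.pi\/2-np.radians(yaw)\nRt=R.from_rotvec(-np.radians(roll)*np.array([np.cos(hd),np.sin(hd),0])).as_matrix()@Rt\ntip=tow/' go.py
python3 go.py -21 -30 90 0 20;python3 go.py -21 -30 22 0 20
```

```text
t 12.5 tips now [-125.1  320.4  255.8] F [ 0.2 -0.1 -3. ] w 0.02
[-0.0938  0.2172  0.0159] [0.253  1.1303 0.5106] tcp [ 0.448 -0.282  0.214]
t 12.5 tips now [-125.1  320.4  255.8] F [ 0.2 -0.1 -3. ] w 0.02
[-0.0938  0.2172  0.0159] [0.2513 1.1298 0.7372] tcp [ 0.448 -0.282  0.146]
```

```bash
python3 -m inch '[[[-0.094,0.217,0.016],[0.24,1,0.15],0],[[-0.094,0.217,0.016],[0.24,1,0.15],0],[[-0.094,0.217,0.016],[0.24,1,0.15],0],[[-0.094,0.217,0.016],[0.24,1,0.15],0],[[-0.094,0.217,0.016],[0.25,1,0.3],0],[[-0.094,0.217,0.016],[0.25,1,0.45],0],[[-0.094,0.217,0.016],[0.25,1,0.5],0],[[-0.094,0.217,0.016],[0.25,1,0.5],0],[[-0.094,0.217,0.016],[0.25,1,0.5],0],[[-0.094,0.217,0.016],[0.25,1,0.5],0]]'
python3 go.py -21 -30 60 0 20;python3 go.py -21 -30 22 0 20
```

```text
time: 13.33
eef_pos: [0.44, -0.2466, 0.2072]
tcp_rot: [[0.939, 0.047, 0.339], [0.09, -0.99, -0.112], [0.331, 0.136, -0.934]]
wrist_force: [0.0, 0.1, -3.5]
gripper_width: 0.0196
t 13.33 tips now [-25.1   6.5  83.7] F [ 0.   0.1 -3.5] w 0.0196
[-0.0027  0.0083 -0.0038] [-0.0126  0.1078  0.0942] tcp [ 0.448 -0.282  0.184]
t 13.33 tips now [-25.1   6.5  83.7] F [ 0.   0.1 -3.5] w 0.0196
[-0.0027  0.0083 -0.0038] [-0.0545  0.0906  0.2125] tcp [ 0.448 -0.282  0.146]
```

```bash
python3 -m inch '[[[-0.003,0.008,-0.004],[-0.006,0.1078,0.02],0],[[-0.003,0.008,-0.004],[-0.0126,0.1078,0.094],0],[[-0.003,0.008,-0.004],[-0.0126,0.1078,0.094],0],[[-0.003,0.008,-0.004],[-0.03,0.1,0.14],0],[[-0.003,0.008,-0.004],[-0.04,0.096,0.18],0],[[-0.003,0.008,-0.004],[-0.0545,0.0906,0.2125],0],[[-0.003,0.008,-0.004],[-0.0545,0.0906,0.2125],0]]'
python3 go.py -21 -30 22 0 20;python3 go.py -21 47 22 0 20
```

```text
time: 13.92
eef_pos: [0.4468, -0.2813, 0.1432]
tcp_rot: [[0.936, 0.052, 0.349], [0.097, -0.989, -0.113], [0.339, 0.14, -0.93]]
wrist_force: [1.0, 0.6, -2.9]
gripper_width: 0.0199
t 13.92 tips now [-21.9 -28.9  19.4] F [ 1.   0.6 -2.9] w 0.0199
[-0.0012  0.0019  0.0001] [ 0.0052  0.0042 -0.0073] tcp [ 0.448 -0.282  0.146]
t 13.92 tips now [-21.9 -28.9  19.4] F [ 1.   0.6 -2.9] w 0.0199
[-0.0012  0.0019  0.0001] [ 0.0051 -0.2496 -0.0455] tcp [ 0.44  -0.206  0.146]
```

```bash
python3 -m inch '[[[0,0,0],[0.005,-0.02,-0.012],0],[[0,0,0],[0.005,-0.045,-0.015],0],[[0,0,0],[0.005,-0.07,-0.018],0],[[0,0,0],[0.005,-0.095,-0.022],0],[[0,0,0],[0.005,-0.12,-0.026],0],[[0,0,0],[0.005,-0.145,-0.03],0],[[0,0,0],[0.005,-0.17,-0.034],0],[[0,0,0],[0.005,-0.195,-0.038],0],[[0,0,0],[0.005,-0.22,-0.042],0],[[0,0,0],[0.005,-0.24,-0.045],0],[[0,0,0],[0.005,-0.25,-0.046],0],[[0,0,0],[0.005,-0.25,-0.046],0]]'
python3 go.py -21 47 22 0 20
python3 - <<'E'
from h import *
w=cam("wrist"); import pickle; im=manip.grab_frame("wrist"); pickle.dump(w,open("w8.pkl","wb"))
cv2.imwrite("pics/w8.png",im); t=manip.grab_frame("top");cv2.imwrite("pics/t8.png",t)
E
```

```text
time: 14.92
eef_pos: [0.4395, -0.2044, 0.1459]
tcp_rot: [[0.936, 0.053, 0.349], [0.098, -0.989, -0.112], [0.339, 0.139, -0.93]]
wrist_force: [0.9, -2.4, -3.1]
gripper_width: 0.0196
t 14.92 tips now [-21.4  48.3  22.2] F [ 0.9 -2.4 -3.1] w 0.0196
[-0.0018  0.0019  0.0006] [-0.0001  0.0036  0.0005] tcp [ 0.44  -0.206  0.146]
```

```bash
cat > lay.py <<'E'
from h import *
import sys
off=json.load(open("off.json"));pit=json.load(open("pit.json")); z=float(sys.argv[1])
Rt=ptool(1.406,.41-pit); tip=np.array([.395,.345,z]); tcp=tip-Rt@np.array([off[0],-off[1],off[2]])
o=manip.observe();print(o["time"],"tips now",o["eef_pos"]+o["tcp_rot"]@np.array([off[0],-off[1],off[2]]))
print(*rows(tcp,Rt),tcp)
E
python3 lay.py .15
python3 - <<'E'
from h import *
r=manip.observe()["tcp_rot"]; print(r.T@[0,0,.15/.3], r.T@[0,0,.3/.3])
E
```

```text
15.0167 tips now [ 0.45179307 -0.08932714  0.06788992]
[ 0.2252 -0.21    0.182 ] [-0.0246 -1.3621 -0.3342] [0.3760599  0.20981363 0.1797224 ]
[ 0.16935915  0.06928075 -0.46531458] [ 0.3387183   0.13856151 -0.93062915]
```

Run:
```python
from h import *
print(rows([.375,.04,.30],ptool(1.5,.13)))
```

```text
(array([ 0.1555, -0.2209,  0.1082]), array([ 0.0528, -0.747 , -0.6453]))
```

```bash
python3 -m inch '[[[0,0,0],[0.06,0.04,-0.15],0],[[0,0,0],[0.12,0.06,-0.3],0],[[0,0,0],[0.15,0.07,-0.45],0],[[0.1555,-0.221,0.108],[0.053,-0.747,-0.645],0],[[0.1555,-0.221,0.108],[0.053,-0.747,-0.645],0],[[0.1555,-0.221,0.108],[0.053,-0.747,-0.645],0],[[0.1555,-0.221,0.108],[0.053,-0.747,-0.645],0],[[0.1555,-0.221,0.108],[0.053,-0.747,-0.645],0],[[0.1555,-0.221,0.108],[0.053,-0.747,-0.645],0],[[0.1555,-0.221,0.108],[0.053,-0.747,-0.645],0],[[0.1555,-0.221,0.108],[0.053,-0.747,-0.645],0]]'
cat > blobs.py <<'E'
from h import *
t=cam("top"); im=manip.grab_frame("top"); cv2.imwrite("pics/tb.png",im)
k=4; g=cv2.resize(im[235:360,335:545],None,fx=k,fy=k,interpolation=cv2.INTER_CUBIC)
m=(cv2.cvtColor(g,cv2.COLOR_BGR2GRAY)>190).astype(np.uint8)
m=cv2.morphologyEx(m,cv2.MORPH_OPEN,cv2.getStructuringElement(cv2.MORPH_ELLIPSE,(41,41)))
n,l,s,c=cv2.connectedComponentsWithStats(m)
for i in range(1,n):
    q=cv2.minAreaRect(np.argwhere(l==i)[:,::-1].astype(np.float32))
    print(s[i][4],np.round(np.array(q[1])/k,1),np.round(tob(ray(t,335+c[i][0]/k,235+c[i][1]/k,.072))*1000))
E
python3 blobs.py; python3 lay.py .06
```

```text
time: 15.93
eef_pos: [0.3746, 0.0423, 0.3004]
tcp_rot: [[0.998, -0.065, 0.009], [-0.065, -0.989, 0.13], [0.0, -0.131, -0.991]]
wrist_force: [0.4, -0.1, -3.5]
gripper_width: 0.0196
20039 [29.4 46.3] [39. -0. 72.]
9116 [26.8 26.5] [ 32. -94.  72.]
5970 [17.7 27.1] [-27. -96.  72.]
13098 [49.4 19.4] [-70.  88.  72.]
11234 [47.8 18.7] [-101. -147.   72.]
59350 [43.2 96.2] [-87. -26.  72.]
15.9833 tips now [0.38030557 0.17227245 0.25281053]
[0.0819 0.0122 0.0608] [-0.034  -0.4667  0.7673] [0.3760599  0.20981363 0.0897224 ]
```

```bash
python3 -m inch '[[[0.082,0.012,0.061],[-0.034,-0.467,0.3],0],[[0.082,0.012,0.061],[-0.034,-0.467,0.3],0],[[0.082,0.012,0.061],[-0.034,-0.467,0.5],0],[[0.082,0.012,0.061],[-0.034,-0.467,0.767],0],[[0.082,0.012,0.061],[-0.034,-0.467,0.767],0],[[0.082,0.012,0.061],[-0.034,-0.467,0.767],0],[[0.082,0.012,0.061],[-0.034,-0.467,0.767],0]]'
python3 blobs.py;  python3 lay.py .004
python3 - <<'E'
from h import *
t=cv2.imread("pics/tb.png"); w=manip.grab_frame("wrist")
cv2.imwrite("pics/c8.png",np.hstack([cv2.resize(t[235:375,335:545],(450,300),interpolation=cv2.INTER_CUBIC),cv2.resize(w,(350,300))]))
E
```

```text
time: 16.57
eef_pos: [0.3752, 0.2091, 0.0855]
tcp_rot: [[0.986, -0.162, 0.038], [-0.166, -0.954, 0.251], [-0.004, -0.254, -0.967]]
wrist_force: [-0.0, -0.1, -3.2]
gripper_width: 0.0199
20246 [29.5 46.3] [38. -0. 72.]
9195 [26.8 26.8] [ 32. -94.  72.]
10372 [30.  27.7] [-37. -97.  72.]
10585 [28.3 30. ] [-46.  81.  72.]
9663 [27.8 27.2] [-51. 144.  72.]
6684 [39.  12.6] [-71. 185.  72.]
5482 [31.  15.8] [-77. 213.  72.]
16.6167 tips now [0.39084199 0.34491636 0.04854777]
[ 0.0031  0.0079 -0.0029] [0.0148 0.0358 0.1461] [0.3760599  0.20981363 0.0337224 ]
```

View pics/c8.png

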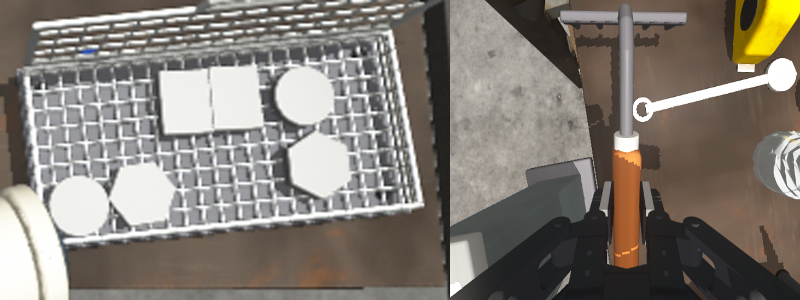

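The layer is as wanted: round y=144 and hex y=81 on the left, the flats at about ±25 in the middle, and round −94 and hex −97 on the right. In the wrist view the rake is over its old place, with the wrench ring beside the rod and clear of it. Now I'll lay it down.

```bash
python3 -m inch '[[[0.003,0.008,-0.003],[0.008,0.012,0.05],0],[[0.003,0.008,-0.003],[0.012,0.024,0.1],0],[[0.003,0.008,-0.003],[0.015,0.036,0.13],0],[[0.003,0.008,-0.003],[0.015,0.038,0.146],0],[[0.003,0.008,-0.003],[0.015,0.038,0.146],0]]'
python3 lay.py .0
```

```text
time: 17.08
eef_pos: [0.3769, 0.2074, 0.0369]
tcp_rot: [[0.986, -0.159, 0.043], [-0.165, -0.954, 0.252], [0.001, -0.255, -0.967]]
wrist_force: [0.1, 1.6, -1.4]
gripper_width: 0.0195
17.0833 tips now [0.3959539  0.34255095 0.00710559]
[ 0.0004 -0.0006 -0.0002] [-0.0042 -0.0011  0.0251] [0.3760599  0.20981363 0.0297224 ]
```

```bash
python3 -m inch '[[[0,0,0],[0,0,0.008],0],[[0,0,0],[0,0,0.012],0],[[0,0,0],[0,0,0.012],0]]'
python3 lay.py .0
```

```text
time: 17.33
eef_pos: [0.378, 0.2084, 0.0346]
tcp_rot: [[0.986, -0.159, 0.045], [-0.165, -0.953, 0.252], [0.003, -0.256, -0.967]]
wrist_force: [-0.1, -0.6, -0.5]
gripper_width: 0.0199
17.3333 tips now [0.39715536 0.34352009 0.00496739]
[-0.0002 -0.002  -0.0001] [-0.0072  0.0006  0.0168] [0.3760599  0.20981363 0.0297224 ]
```

```bash
python3 -m inch '[[[0,0,0],[0,0,0.004],0.4],[[0,0,0],[0,0,0.004],0.5],[[0,0,0],[0,0,0.004],0.7],[[0,0,0],[0,0,0.004],1],[[0,0,0],[0,0,0.004],1],[[0,0,0],[0,0,0.004],1],[[0,0,0],[0,0,-0.15],1],[[0,0,0],[0,0,-0.3],1],[[0,0,0],[0,0,-0.45],1],[[0,0,0],[0,0,-0.6],1],[[0,0,0],[0,0,-0.6],1]]'
python3 - <<'E'
from h import *
w=cam("wrist");im=manip.grab_frame("wrist");cv2.imwrite("pics/w9.png",im)
Rt=ptool(1.406,.41);g=np.array([.3738,.2047,.042])
hh=cv2.cvtColor(im,cv2.COLOR_BGR2HSV); m=cv2.inRange(hh,(5,120,80),(20,255,255))
n,l,s,ce=cv2.connectedComponentsWithStats(m); i=1+s[1:,4].argmax(); print(s[i])
print(proj(w,[g-Rt[:,1]*a-Rt[:,0]*b-Rt[:,2]*.013 for a in(.035,-.075) for b in(.011,-.011)]))
print(w[3][:3,3])
# lid pushing plan
for th in (1.53,):
    for r in (.209,.17):
        print(th,r,tow([.0895-r*np.cos(th),0,.09+r*np.sin(th)]))
print(rows([.36,-.0,.36],tool(6)))
E
```

```text
time: 18.25
eef_pos: [0.3711, 0.1623, 0.2155]
tcp_rot: [[0.986, -0.157, 0.054], [-0.166, -0.953, 0.253], [0.012, -0.259, -0.966]]
wrist_force: [0.6, 0.2, 1.1]
gripper_width: 0.085
[ 307  178   26  106 2397]
[[304.16541455 176.76853677]
 [329.47773972 176.74254858]
 [306.33667378 283.36299555]
 [328.3429712  283.27039685]]
[0.37358655 0.19465783 0.39371887]
1.53 0.209 [ 0.55866415 -0.12647093  0.2988261 ]
1.53 0.17 [ 0.5602462  -0.12630615  0.25985855]
(array([-0.1647, -0.0309, -0.1707]), array([ 0.0578,  0.3975, -0.6023]))
```

```bash
python3 - <<'E'
from h import *
print(rows([.44,-.06,.39],tool(np.degrees(BA))), tow([.145,0,0]))
E
python3 -m inch '[[[0,0,0],[0,0,-0.2],0],[[-0.16,-0.03,-0.17],[0.3,0.5,-0.7],0],[[-0.16,-0.03,-0.17],[0.32,0.55,-0.75],0],[[-0.16,-0.03,-0.17],[0.32,0.55,-0.75],0],[[-0.16,-0.03,-0.17],[0.32,0.55,-0.75],0],[[-0.16,-0.03,-0.17],[0.32,0.55,-0.75],0],[[-0.16,-0.03,-0.17],[0.32,0.55,-0.75],0],[[-0.16,-0.03,-0.17],[0.32,0.55,-0.75],0],[[-0.16,-0.03,-0.17],[0.32,0.55,-0.75],0],[[-0.16,-0.03,-0.17],[0.32,0.55,-0.75],0]]'
python3 - <<'E'
from h import *
print(rows(tow([.14,0,.37]),tool(np.degrees(BA))));print(rows(tow([.14,0,.24]),tool(np.degrees(BA))))
E
```

```text
(array([-0.1647, -0.0308, -0.1701]), array([ 0.3553,  0.5204, -0.7347])) [ 0.62234372 -0.11983823  0.        ]
time: 19.13
eef_pos: [0.4283, -0.0684, 0.3915]
tcp_rot: [[0.995, 0.102, 0.001], [0.102, -0.995, 0.008], [0.002, -0.008, -1.0]]
wrist_force: [0.5, -0.2, -0.4]
gripper_width: -0.0001
(array([-0.0049, -0.0011, -0.0013]), array([0.6092, 0.2368, 0.0707]))
(array([-0.0049, -0.0011, -0.0013]), array([0.6085, 0.2401, 0.504 ]))
```

Run:
```python
from h import *
import pickle
w=pickle.load(open("w1.pkl","rb"));t=cam("top")
for z in (0,.1,.2,.3,.4): print(z,ray(t,460,203,z)[:2],ray(w,550,357,z)[:2])
print("oil",ray(t,397,190,.1),ray(w,548,220,.1))
```

```text
0 [ 0.71044803 -0.21913734] [ 0.82810253 -0.31744763]
0.1 [ 0.68189744 -0.19056095] [ 0.75077477 -0.25053303]
0.2 [ 0.65334685 -0.16198455] [ 0.67344701 -0.18361843]
0.3 [ 0.62479626 -0.13340816] [ 0.59611925 -0.11670383]
0.4 [ 0.59624567 -0.10483177] [ 0.51879148 -0.04978923]
oil [ 0.71247628 -0.05640461  0.1       ] [ 0.69398965 -0.04645384  0.1       ]
```

A dark shelf corner triangulates to about (0.64, −0.15, 0.25). So I'll push the lid off-centre at basket y=+70, clear of the shelf and the oil can.

Run:
```python
from h import *
for p in ([.12,.07,.36],[.12,.07,.245]): print(tow(p),rows(tow(p),tool(np.degrees(BA))))
```

```text
[ 0.59022644 -0.0528048   0.36      ] (array([-0.0049, -0.0011, -0.0013]), array([0.542 , 0.0038, 0.1057]))
[ 0.59022644 -0.0528048   0.245     ] (array([-0.0049, -0.0011, -0.0013]), array([0.5414, 0.0068, 0.489 ]))
```

```bash
python3 -m inch '[[[0,0,0],[0.15,0,0],0],[[0,0,0],[0.3,0,0],0],[[0,0,0],[0.42,0,0.02],0],[[0,0,0],[0.5,0,0.05],0],[[0,0,0],[0.541,0.005,0.08],0],[[0,0,0],[0.541,0.005,0.1],0],[[0,0,0],[0.541,0.007,0.2],0],[[0,0,0],[0.541,0.007,0.3],0],[[0,0,0],[0.541,0.007,0.4],0],[[0,0,0],[0.541,0.007,0.47],0],[[0,0,0],[0.541,0.007,0.489],0],[[0,0,0],[0.541,0.007,0.489],0]]'
python3 - <<'E'
from h import *
o=manip.observe();b=tob(o["eef_pos"]);print(b)
for th in np.arange(1.5,-.01,-.1):
    r=.15+.015*(1.5-th)/1.5
    x=.0895-r*np.cos(th)+.0025*np.sin(th)+.0145; z=.09+r*np.sin(th)+.0025*np.cos(th)
    print(round(th,2),np.round([(x-b[0])/.3,(b[2]-z)/.3],3))
E
```

```text
time: 20.13
eef_pos: [0.5884, -0.0518, 0.2429]
tcp_rot: [[0.995, 0.103, -0.003], [0.103, -0.995, 0.009], [-0.002, -0.009, -1.0]]
wrist_force: [0.6, -0.2, -0.8]
gripper_width: -0.0002
[0.11824142 0.07121588 0.24292264]
1.5 [-0.075  0.01 ]
1.4 [-0.125  0.012]
1.3 [-0.175  0.019]
1.2 [-0.225  0.031]
1.1 [-0.273  0.048]
1.0 [-0.32  0.07]
0.9 [-0.364  0.097]
0.8 [-0.406  0.129]
0.7 [-0.445  0.164]
0.6 [-0.48   0.204]
0.5 [-0.512  0.247]
0.4 [-0.539  0.293]
0.3 [-0.561  0.342]
0.2 [-0.578  0.394]
0.1 [-0.591  0.447]
-0.0 [-0.597  0.501]
```

```bash
python3 -m inch '[[[0,0,0],[-0.075,0,0.01],0],[[0,0,0],[-0.125,0,0.012],0],[[0,0,0],[-0.175,0,0.019],0],[[0,0,0],[-0.225,0,0.031],0],[[0,0,0],[-0.273,0,0.048],0],[[0,0,0],[-0.32,0,0.07],0],[[0,0,0],[-0.364,0,0.097],0],[[0,0,0],[-0.406,0,0.129],0],[[0,0,0],[-0.445,0,0.164],0],[[0,0,0],[-0.48,0,0.204],0],[[0,0,0],[-0.512,0,0.247],0],[[0,0,0],[-0.525,0,0.27],0]]'
python3 - <<'E'
from h import *
b=tob(manip.observe()["eef_pos"]);print(b)
for th in (.3,.2,.1,0): 
    r=.16;print(th,np.round([(.104-r*np.cos(th)-b[0])/.3,(b[2]-(.0925+r*np.sin(th)))/.3],3))
E
```

```text
time: 21.13
eef_pos: [0.4309, -0.0672, 0.164]
tcp_rot: [[0.995, 0.103, 0.0], [0.103, -0.995, 0.008], [0.001, -0.008, -1.0]]
wrist_force: [-0.4, 0.8, 0.8]
gripper_width: -0.0
[-0.03991075  0.07220714  0.16401923]
0.3 [-0.03   0.081]
0.2 [-0.043  0.132]
0.1 [-0.051  0.185]
0 [-0.054  0.238]
```

```bash
python3 -m inch '[[[0,0,0],[-0.015,0,0.03],0],[[0,0,0],[-0.03,0,0.06],0],[[0,0,0],[-0.035,0,0.09],0],[[0,0,0],[-0.043,0,0.12],0],[[0,0,0],[-0.05,0,0.15],0],[[0,0,0],[-0.052,0,0.18],0],[[0,0,0],[-0.054,0,0.21],0],[[0,0,0],[-0.054,0,0.228],0],[[0,0,0],[-0.054,0,0.238],0],[[0,0,0],[-0.054,0,0.242],0],[[0,0,0],[-0.054,0,0.242],0]]'
```

```text
time: 22.05
eef_pos: [0.4148, -0.0682, 0.0911]
tcp_rot: [[0.995, 0.103, -0.0], [0.103, -0.995, 0.008], [0.0, -0.008, -1.0]]
wrist_force: [-0.4, 0.3, 0.1]
gripper_width: -0.0
```

```bash
python3 -m inch '[[[0,0,0],[0,0,0.006],0],[[0,0,0],[0,0,0.01],0],[[0,0,0],[0,0,0.014],0],[[0,0,0],[0,0,0.014],0]]'
python3 - <<'E'
from h import *
cv2.imwrite("pics/s9.png",np.vstack([cv2.resize(manip.grab_frame("scene")[30:300,300:520],(490,600))]))
E
```

```text
time: 22.38
eef_pos: [0.415, -0.0682, 0.0869]
tcp_rot: [[0.995, 0.103, -0.0], [0.103, -0.995, 0.008], [0.001, -0.008, -1.0]]
wrist_force: [0.7, -0.3, 0.3]
gripper_width: -0.0
```

Run:
```python
from h import *
s=manip.grab_frame("scene");t=manip.grab_frame("top");w=manip.grab_frame("wrist")
cv2.imwrite("pics/c9.png",np.vstack([np.hstack([cv2.resize(s[30:300,300:520],(400,400)),cv2.resize(t[225:365,330:560],(400,400))]),np.hstack([cv2.resize(w,(400,200)),cv2.resize(s,(400,200))])]))
```

```text
(no output)
```

View pics/c9.png

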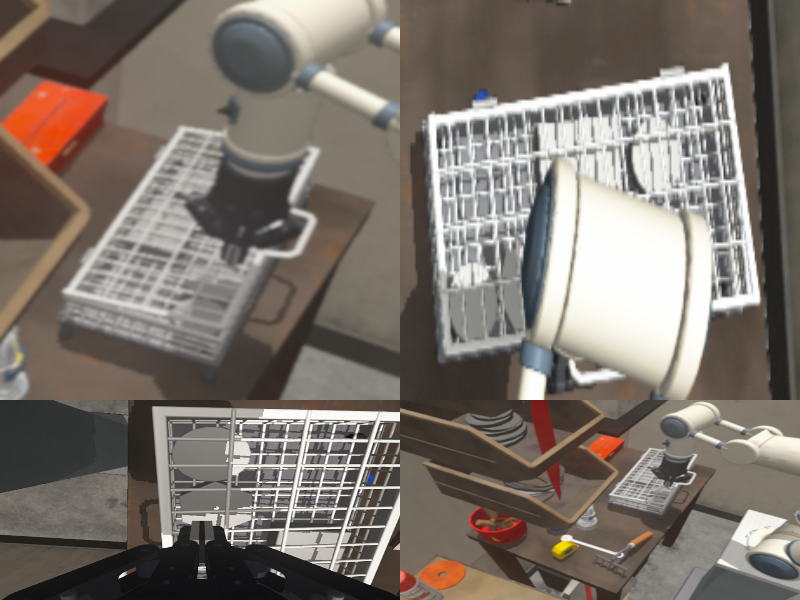

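The last viewed picture shows the lid down on the basket with the fingers above its front left part. The contact force reads nearly zero, so I'll feel for the lid.

```bash
python3 -m inch '[[[0,0,0],[0,0,0.006],0],[[0,0,0],[0,0,0.012],0],[[0,0,0],[0,0,0.012],0]]'
python3 - <<'E'
from h import *
print(tob(manip.observe()["eef_pos"]))
E
```

```text
time: 22.83
eef_pos: [0.4148, -0.0681, 0.083]
tcp_rot: [[0.995, 0.103, -0.0], [0.103, -0.995, 0.008], [0.0, -0.008, -1.0]]
wrist_force: [0.4, 0.5, -0.5]
gripper_width: -0.0001
[-0.05607245  0.07296732  0.082951  ]
```

Run:
```python
from h import *
t=cam("top");s=cam("scene")
for th in (0,.1,.2,.3,.4):
    P=[tow([.0895-.177*np.cos(th),y,.09+.177*np.sin(th)]) for y in(.185,-.185)]
    H=[tow([.0895-.209*np.cos(th),y,.09+.209*np.sin(th)]) for y in(.032,-.032)]
    print(th,"top",np.round(proj(t,P+H)).tolist(),"scene",np.round(proj(s,P+H)).tolist())
print("seen top left/right (353,351) (535,330)")
f=lambda u,v:(300+u*220/400,30+v*270/400)
print("scene seen: corner near-left",f(222,362),"right far?",f(318,150),"handle",f(312,220),f(300,258))
print("basket front rim scene",proj(s,[tow([-.088,y,.086]) for y in(.185,-.185)]))
im=manip.grab_frame("wrist");w=cam("wrist");cv2.imwrite("pics/wz.png",im)
print("wrist pred corners th0",proj(w,[tow([-.0875,.185,.0925]),tow([.0895,.185,.0925])]),"th.2",proj(w,[tow([.0895-.177*np.cos(.2),.185,.0925+.177*np.sin(.2)])]),"seen (247,15)?")
```

```text
0 top [[356.0, 351.0], [534.0, 331.0], [432.0, 358.0], [463.0, 355.0]] scene [[424.0, 259.0], [474.0, 137.0], [463.0, 208.0], [471.0, 187.0]]
0.1 top [[356.0, 351.0], [537.0, 330.0], [434.0, 358.0], [465.0, 355.0]] scene [[425.0, 253.0], [476.0, 131.0], [464.0, 201.0], [473.0, 180.0]]
0.2 top [[356.0, 349.0], [540.0, 328.0], [436.0, 357.0], [468.0, 353.0]] scene [[425.0, 247.0], [476.0, 124.0], [465.0, 193.0], [473.0, 172.0]]
0.3 top [[357.0, 347.0], [544.0, 326.0], [438.0, 354.0], [471.0, 351.0]] scene [[424.0, 240.0], [476.0, 117.0], [464.0, 185.0], [473.0, 164.0]]
0.4 top [[357.0, 344.0], [547.0, 322.0], [440.0, 351.0], [473.0, 347.0]] scene [[422.0, 233.0], [475.0, 110.0], [463.0, 177.0], [471.0, 155.0]]
seen top left/right (353,351) (535,330)
scene seen: corner near-left (422.1, 274.35) right far? (474.9, 131.25) handle (471.6, 178.5) (465.0, 204.15)
basket front rim scene [[423.53022732 260.79219069]
 [474.21099233 138.44820598]]
wrist pred corners th0 [[240.00053306  19.94777575]
 [720.46496852  19.03247136]] th.2 [[225.86022325 -12.90936664]] seen (247,15)?
```

```bash
python3 -m inch '[[[0,0,0],[0,0,-0.04],0],[[0,0,0],[0,0,-0.08],0],[[0,0,0],[0,0,-0.12],0],[[0,0,0],[0,0,-0.16],0],[[0,0,0],[0,0,-0.16],0]]'
python3 - <<'E'
from h import *
print(rows(tow([-.083,.055,.11]),tool(np.degrees(BA))))
s=manip.grab_frame("scene");t=cv2.cvtColor(manip.grab_frame("top"),cv2.COLOR_BGR2GRAY)
# lid front-right corner search in top view, bright white edge: print column profile on far-right side
for v in (320,325,328,330,332,335): print(v,t[v,526:548])
E
```

```text
time: 23.3
eef_pos: [0.4164, -0.0689, 0.1352]
tcp_rot: [[0.995, 0.103, 0.005], [0.103, -0.995, 0.007], [0.006, -0.006, -1.0]]
wrist_force: [1.2, -0.5, 1.0]
gripper_width: 0.0002
(array([-0.0039, -0.0038, -0.0006]), array([-0.0952,  0.0574,  0.0833]))
320 [112 121 160 232 190 254 254 251 156  81  78  79  77  74  34  35  36  34
  32  36  36  35]
325 [101 127  82 188 251 205 254 254 252 167  77  78  70  32  34  34  34  34
  34  33  34  34]
328 [251 251 252 251 252 251 253 254 254 250  83  80  77  64  55  35  36  33
  32  35  35  34]
330 [254 254 254 254 254 254 254 254 254 253 216  81  81  82  79  35  35  34
  35  35  34  35]
332 [182 166 155 135 104  91  80  79  75  77  81  82  84  87  81  35  34  35
  33  34  34  33]
335 [ 71  73  72  72  71  72  74  76  77  79  81  83  83 105 124  33  34  36
  34  34  34  34]
```

```bash
python3 -m inch '[[[0,0,0],[-0.095,0.057,0],0],[[0,0,0],[-0.095,0.057,0.03],0],[[0,0,0],[-0.095,0.057,0.06],0],[[0,0,0],[-0.095,0.057,0.083],0],[[0,0,0],[-0.095,0.057,0.1],0],[[0,0,0],[-0.095,0.057,0.115],0],[[0,0,0],[-0.095,0.057,0.125],0],[[0,0,0],[-0.095,0.057,0.135],0],[[0,0,0],[-0.095,0.057,0.135],0]]'
python3 - <<'E'
from h import *
print(tob(manip.observe()["eef_pos"]))
E
```

```text
time: 24.15
eef_pos: [0.3887, -0.088, 0.0908]
tcp_rot: [[0.995, 0.103, 0.001], [0.103, -0.995, 0.008], [0.001, -0.008, -1.0]]
wrist_force: [-0.2, -0.3, -0.6]
gripper_width: -0.0002
[-0.08406121  0.05591413  0.09079288]
```

```bash
python3 -m inch '[[[0,0,0],[0,0,0.006],0],[[0,0,0],[0,0,0.012],0],[[0,0,0],[0,0,0.012],0]]'; python3 -m inch '[[[0,0,0],[0,0,0.006],0],[[0,0,0],[0,0,0.012],0],[[0,0,0],[0,0,0.012],0]]'
```

```text
time: 24.4
eef_pos: [0.3887, -0.0879, 0.087]
tcp_rot: [[0.995, 0.103, 0.0], [0.103, -0.995, 0.008], [0.001, -0.008, -1.0]]
wrist_force: [-0.8, -0.3, 0.8]
gripper_width: -0.0002
time: 24.65
eef_pos: [0.3887, -0.0878, 0.0831]
tcp_rot: [[0.995, 0.103, 0.0], [0.103, -0.995, 0.008], [0.001, -0.008, -1.0]]
wrist_force: [-0.7, 0.8, 0.3]
gripper_width: 0.0001
```

```bash
python3 -m inch '[[[0,0,0],[0,0,0.006],0],[[0,0,0],[0,0,0.012],0],[[0,0,0],[0,0,0.012],0]]'; python3 -m inch '[[[0,0,0],[0,0,0.006],0],[[0,0,0],[0,0,0.012],0],[[0,0,0],[0,0,0.012],0]]'
python3 - <<'E'
from h import *
w=cam("wrist");im=manip.grab_frame("wrist")
g=cv2.cvtColor(im,cv2.COLOR_BGR2GRAY)
q=proj(w,[manip.observe()["eef_pos"]]);print("TCP px",q)
print(proj(w,[tow([-.0875,y,.0925]) for y in(.185,.1,.07,.05)]))
print(proj(w,[tow([-.0875+.177-.177*np.cos(.08),y,.0925+.014]) for y in(.185,.1,.07,.05)]))
for v in (60,140,200): print(v,np.where(g[v]>225)[0][:60])
E
```

```text
time: 24.9
eef_pos: [0.3885, -0.0878, 0.0791]
tcp_rot: [[0.995, 0.103, -0.0], [0.103, -0.995, 0.008], [0.001, -0.008, -1.0]]
wrist_force: [-0.5, 0.2, 0.4]
gripper_width: 0.0002
time: 25.15
eef_pos: [0.3884, -0.0877, 0.075]
tcp_rot: [[0.995, 0.103, -0.001], [0.103, -0.995, 0.008], [0.0, -0.008, -1.0]]
wrist_force: [0.3, 0.1, 0.1]
gripper_width: 0.0001
TCP px [[325.13949047 287.10685399]]
[[316.32207539 -43.05857278]
 [317.67634727 205.82126594]
 [318.05163213 274.78883151]
 [318.27929288 316.62693805]]
[[317.43606473 -62.82953384]
 [318.71727167 214.0903449 ]
 [319.06337189 288.89639637]
 [319.2714918  333.87940315]]
60 [389 390 391 392 393 394 395 396 397 398 399 400 401 402 403 404 405 406
 407 408 409 410 411 412 413 414 415 416 417 418 419 421 422 423 424 425
 432 449 450 451 452 453 487 488 489 490 527 528 529 530 567 573 574 575
 576 577 607 608 609 610]
140 [365 366 367 368 369 370 371 372 373 374 375 376 377 378 379 380 381 382
 383 384 385 386 387 388 389 390 391 392 393 394 395 396 397 398 399 400
 401 402 403 404 405 406 407 408 409 410 411 412 413 414 415 416 417 418
 424 425 426 427 428 429]
200 [379 380 381 382 383 384 385 386 387 388 389 390 391 392 393 394 395 396
 397 398 399 400 401 402 403 404 405 406 407 408 409 410 411 412 413 419
 420 421 422 423 424 425 426 427 428 429 430 431 435 436 437 438 439 441
 442 443 444 445 446 447]
```

Run:
```python
from h import *
im=manip.grab_frame("wrist");g=cv2.cvtColor(im,cv2.COLOR_BGR2GRAY)
for v in (20,60,100,140,200): print(v,g[v,230:440:5])
print((manip.observe()["joints"]))
s=cv2.cvtColor(manip.grab_frame("scene"),cv2.COLOR_BGR2GRAY)
for v in (125,131,137,143): print(v,s[v,455:490])
```

```text
20 [122 125 123  61  42  39  39  38  38  38  40  40  39  40  39  40  41  72
  83 160 192 188 183 131  84  84  86  88 191  84  86 124 135 139 138 138
 138 135 220 219 135 123]
60 [131 133 115  36  39  39  39  40  38  39  39  40  41  40  42  43  41  73
  82 167 190 185 181 111 139 140 140 139 139 140 140 139 229 232 231 228
 227 226 225 231 128 224]
100 [132 138  96  38  38  37  38  37  37  38  38  40  39  40  40  41  41  71
  82 179 188 183 179 133 138 137 138 139 138 137 132 138 140 139 138 138
 138 138 136 137 132 133]
140 [137 142  50  41  40  39  38  37  39  39  38  39  39  40  41  41  42  73
  80 184 185 179 182  83  66 129 134 236 237 237 237 237 237 236 235 235
 234 233 129 232 231 230]
200 [127 131  48  49  48  46  45  45  46  46  45  44  44  45  45  46  46  72
  80 185 180 174 160  61  87 125 125 125 126 126 241 235 235 235 234 234
 237 123 233 232 231 238]
[-18.03062194 -26.58793918 112.11167307   0.4495197   94.64873211
 -23.91160082]
125 [128 129 129 130 130 130 130 130 130 131 130 131 131 130 130 129 129 129
 129 129 129 129 129 128 128 128 127 127 127 126 125 124 121 116 118]
131 [129 129 129 130 130 130 130 130 130 131 130 130 130 129 129 129 129 129
 129 129 128 128 127 128 127 127 126 126 125 124 127 135 142 137 130]
137 [158 154 149 146 141 138 136 135 133 132 131 131 130 130 129 130 130 129
 130 130 131 133 136 140 144 149 152 152 148 138 125 121 123 125 125]
143 [ 93  98 105 109 112 116 120 123 124 125 126 127 128 127 126 126 124 122
 118 114 111 107 102  95  91  88  86  91 100 111 120 124 124 125 125]
```

Run:
```python
from h import *
s=cam("scene")
for z in (.08,.087,.095,.105,.115,.13): print(z,proj(s,[[.415,-.0682,z],[.3884,-.0877,z]]).round().tolist())
im=manip.grab_frame("scene");g=cv2.cvtColor(im,cv2.COLOR_BGR2GRAY)
for v in range(185,232,3): print(v,g[v,425:465:2])
```

```text
0.08 [[425.0, 216.0], [441.0, 214.0]]
0.087 [[425.0, 213.0], [442.0, 212.0]]
0.095 [[426.0, 211.0], [442.0, 209.0]]
0.105 [[427.0, 207.0], [443.0, 206.0]]
0.115 [[427.0, 204.0], [444.0, 203.0]]
0.13 [[429.0, 199.0], [445.0, 197.0]]
185 [152  95  60  60  63  66  65  59  56  54  53  67 108  73  52  50  49  49
  51  64]
188 [179 147  84  58  59  61  62  57  55  54  57 141 195 114  53  52  58  60
  68  66]
191 [188 189 148  96  71  66  58  56  55  54  73 170 147  61  51  53  60  60
  59  55]
194 [205 183 170 170 173 170 144  72  56  54  57  65  55  51  51  55  57  58
  56  52]
197 [164 140 154 157 170 170 152  76  67  82  70  60  54  52  51  51  51  51
  50  50]
200 [182 187 167 144 137 138 109  66  99 104 101 103  60  53  57  67  65  58
  95 169]
203 [137 165 152 162 182 171 103  75 103  86  99  93  59  66  75  87  92 107
 190 219]
206 [150 137 130 132 138 164 105  89 100  82 104  78  80 189 213 208 201 211
 215 187]
209 [155 164 173 173 183 177 128 114  92  95 101  72  72 113 139 153 165 154
 121 102]
212 [180 160 138 149 171 162 165 157 139 112  98  87  71  85  97  97  97  96
  96  96]
215 [144 142 148 155 142 132 152 155 131 105  87  76  76  77  86  97  99  99
  99  99]
218 [149 146 139 140 151 160 159 142 110  96  86  80 103 101  89  79  78  84
  95 101]
221 [126 127 131 136 145 156 150 125  98  88  75  91 104 107 107 106 104  88
  73  96]
224 [127 127 126 127 149 156 132 101  90  75  85 101 106 106 107 108 107  91
  75  96]
227 [144 141 134 145 158 145 118  94  79  77  98 107 106 106 108 108 104  83
  78 102]
230 [115 117 137 156 151 117  96  84  77  95 108 108 108 107 108 107  91  76
  95 107]
```

The scene pixels put the actual fingertips about 15 mm above the reported TCP, so the lid can still be slightly open. I'll keep pressing in small steps until the rim pushes back.

```bash
for i in 1 2; do python3 -m inch '[[[0,0,0],[0,0,0.005],0],[[0,0,0],[0,0,0.01],0],[[0,0,0],[0,0,0.01],0]]' | egrep 'eef|force'; done
```

```text
eef_pos: [0.3884, -0.0877, 0.0722]
wrist_force: [0.3, 0.0, -0.1]
eef_pos: [0.3887, -0.0877, 0.071]
wrist_force: [-4.0, 1.8, 10.5]
```

```bash
python3 -m inch '[[[0,0,0],[0,0,0.005],0],[[0,0,0],[0,0,0.008],0],[[0,0,0],[0,0,0.008],0]]' | egrep 'eef|force'; python3 -m inch '[[[0,0,0],[0,0,0.004],0],[[0,0,0],[0,0,0.004],0]]' | egrep 'eef|force'
```

```text
eef_pos: [0.3888, -0.0877, 0.0709]
wrist_force: [-5.3, 1.6, 12.9]
eef_pos: [0.389, -0.0878, 0.071]
wrist_force: [-3.3, 0.7, 8.3]
```

```bash
python3 -m inch '[[[0,0,0],[0,0,-0.1],0],[[0,0,0],[0,0,-0.25],0],[[0,0,0],[0,0,-0.4],0],[[0,0,0],[0,0,-0.5],0],[[0,0,0],[-0.1,-0.4,-0.7],0],[[0,0,0],[-0.1,-0.6,-0.8],0],[[0,0,0],[-0.1,-0.8,-0.8],0],[[0,0,0],[-0.1,-0.8,-0.8],0],[[0,0,0],[-0.1,-0.8,-0.8],0],[[0,0,0],[-0.1,-0.8,-0.8],0]]' | egrep 'eef|force'
python3 - <<'E'
from h import *
g={n:cv2.cvtColor(manip.grab_frame(n),cv2.COLOR_BGR2GRAY) for n in("scene","top")}
for n in g: cv2.imwrite(f"pics/f_{n}.png",g[n])
s=cam("scene");t=cam("top")
# handle bar (y=0) : vertical profiles through scene image along th
for y in (0,.015,-.015):
    print("handle y",y)
    for th in np.arange(-.06,.2,.02):
        p=tow([.0895-.209*np.cos(th),y,.09+.209*np.sin(th)])
        a=proj(s,[p])[0];b=proj(t,[p])[0]
        print(round(th,2),a.round(1),int(g["scene"][int(round(a[1])),int(round(a[0]))]),b.round(1),int(g["top"][int(round(b[1])),int(round(b[0]))]))
E
```

```text
eef_pos: [0.3345, 0.1393, 0.3103]
wrist_force: [0.6, 0.5, 0.5]
handle y 0
-0.06 [465.3 201.5] 55 [445.7 356.3] 244
-0.04 [465.8 200.1] 54 [446.2 356.4] 244
-0.02 [466.3 198.8] 54 [446.7 356.5] 217
0.0 [466.7 197.4] 60 [447.2 356.6] 217
0.02 [467.2 195.9] 63 [447.7 356.6] 207
0.04 [467.5 194.5] 65 [448.2 356.6] 207
0.06 [467.9 193. ] 65 [448.7 356.6] 196
0.08 [468.2 191.6] 75 [449.2 356.5] 234
0.1 [468.4 190.1] 178 [449.7 356.3] 232
0.12 [468.6 188.5] 208 [450.2 356.1] 232
0.14 [468.8 187. ] 198 [450.6 355.9] 230
0.16 [468.9 185.4] 90 [451.1 355.6] 230
0.18 [469.  183.9] 56 [451.6 355.3] 245
handle y 0.015
-0.06 [463.3 206.5] 202 [438.6 357.1] 236
-0.04 [463.9 205.2] 185 [439.  357.3] 236
-0.02 [464.3 203.8] 167 [439.5 357.4] 236
0.0 [464.8 202.4] 68 [440.  357.4] 233
0.02 [465.2 201. ] 55 [440.4 357.5] 233
0.04 [465.6 199.5] 54 [440.9 357.5] 232
0.06 [465.9 198.1] 56 [441.4 357.4] 232
0.08 [466.2 196.6] 60 [441.8 357.3] 231
0.1 [466.4 195.1] 64 [442.3 357.2] 231
0.12 [466.6 193.6] 65 [442.7 357. ] 229
0.14 [466.8 192.1] 73 [443.2 356.8] 229
0.16 [466.9 190.5] 110 [443.6 356.5] 227
0.18 [467.  188.9] 183 [444.  356.2] 245
handle y -0.015
-0.06 [467.2 196.6] 60 [452.9 355.4] 246
-0.04 [467.7 195.2] 65 [453.4 355.6] 228
-0.02 [468.2 193.8] 65 [454.  355.7] 225
0.0 [468.7 192.4] 73 [454.5 355.8] 225
0.02 [469.1 191. ] 114 [455.  355.8] 222
0.04 [469.5 189.5] 170 [455.5 355.8] 218
0.06 [469.8 188.1] 202 [456.1 355.7] 218
0.08 [470.1 186.6] 191 [456.6 355.6] 214
0.1 [470.3 185.1] 92 [457.1 355.5] 240
0.12 [470.6 183.6] 59 [457.6 355.3] 236
0.14 [470.7 182. ] 50 [458.1 355.1] 236
0.16 [470.9 180.5] 51 [458.6 354.8] 232
0.18 [471.  178.9] 52 [459.1 354.5] 241
```

Run:
```python
import cv2,numpy as np
from h import *
g=cv2.imread("pics/f_scene.png",0)
for v in range(165,216,2): print(v,"".join("#" if x>180 else "+" if x>130 else "." for x in g[v,440:485]))
s=cam("scene")
for th in (0,.05,.1):
    print(th,proj(s,[tow([.0895-r*np.cos(th),y,.09+r*np.sin(th)]) for r in(.177,.209) for y in(.032,-.032)]).round().tolist())
t=cv2.imread("pics/f_top.png",0)
for v in range(340,370,1): print(v,"".join("#" if x>180 else "+" if x>130 else "." for x in t[v,405:490]))
c=cam("top")
for th in (0,.1,.2): print(th,proj(c,[tow([.0895-r*np.cos(th),y,.09+r*np.sin(th)]) for r in(.177,.209) for y in(.032,-.032)]).round().tolist())
```

```text
165 .............................................
167 .............................................
169 .............................................
171 .............................................
173 .............................................
175 .............................................
177 .............................................
179 .............................................
181 .............................................
183 .............................................
185 .............++..............................
187 ...........................+###++............
189 ..........................+####+.............
191 .............................................
193 .............................................
195 .............................................
197 .............................................
199 .............................................
201 .............................................
203 .....++...............++.....................
205 ...........+.......+#####+...................
207 ..................+#####+....................

[... 2610 characters left out ...]
.............................................
365 .....................................................................................
366 .....................................................................................
367 .....................................................................................
368 .....................................................................................
369 .....................................................................................
0 [[429.0, 343.0], [460.0, 339.0], [432.0, 358.0], [463.0, 355.0]]
0.1 [[431.0, 342.0], [462.0, 339.0], [434.0, 358.0], [465.0, 355.0]]
0.2 [[433.0, 341.0], [465.0, 337.0], [436.0, 357.0], [468.0, 353.0]]
```

The loop handle's ends in the scene image are at (471,188) and (462,207). The prediction for a shut lid is (471,187) and (463,208), so the lid is shut. Last check is that the bystanders haven't moved, then I'll hand in.

Run:
```python
from h import *
a=cv2.imread("pics/top0.png");b=manip.grab_frame("top")
d=(cv2.absdiff(a,b).max(2)>45).astype(np.uint8)
for n,(x0,y0,x1,y1) in dict(oil=(375,165,415,205),chisel=(350,208,435,230),wrench=(240,285,262,332),rake=(205,315,320,368),redbox=(418,152,458,205)).items(): print(n,d[y0:y1,x0:x1].sum())
sa=cv2.imread("pics/scene0.png");sb=manip.grab_frame("scene");d=(cv2.absdiff(sa,sb).max(2)>45).astype(np.uint8)
for n,(x0,y0,x1,y1) in dict(tape=(235,330,295,390),wrench=(255,320,345,375),bluecan=(230,300,275,325),bottle=(275,250,325,315)).items(): print(n,d[y0:y1,x0:x1].sum())
o=manip.observe();print(o["time"],o["wrist_force"].round(1))
manip.sign_off()
```

```text
oil 0
chisel 1
wrench 0
rake 1054
redbox 2
tape 0
wrench 0
bluecan 0
bottle 0
27.3 [-0.5 -0.5 -0.7]
the job is handed in; nothing more can be done
```

The blanks are spread, the rake is back on the table and the lid is shut. I handed the job in at 27.3 s of the 72 s allowed.

- **Blanks:** With the rake only, I drew the two upper blanks off into the right third and the two flats into the middle. I then pushed the round and hex back to the left end. The last picture before shutting the lid showed one flat layer, two per third. The centres along the basket (basket y, mm) were:

| Third | Blanks | y |
|---|---|---|
| Left | round, hex | 144, 81 |
| Middle | two flats | about ±25 |
| Right | round, hex | −94, −97 |

- **Rake:** I laid it down where it came from. The wrist picture after letting go matched its original pose within about 3 pixels.
- **Lid:** I pushed it over from behind and pressed it down until it stopped firmly, at 8 to 13 N. Its loop handle then matched the predicted fully shut position within about 1 pixel in the scene picture.
- **Other things on the table:** Before/after differences were zero or at most 2 pixels for the oil can, chisel, wrench, tape measure and blue can.

**Checks that disagreed:**
- The same difference check read 1054 pixels at the rake. I put this down to the arm standing over it in that view and did not check further.
- The reported tool height was about 15 mm lower than where the fingertips appeared while I pressed the lid. I relied on the contact force and the handle's position instead.
- The rake slipped about 0.15 rad in the grip during the first pull, which I corrected for.

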